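# Dress the music box counter: swan centrepiece and two finials

### The job

Build the centrepiece on the brass turntable: first the black plinth in the middle of its platter, then the silver trinket box centred on the plinth, then the ivory porcelain swan centred on the box. Keep the swan upright throughout and set it down gently, never letting it drop. Also stand the round ball finial in the middle of the blue felt pad and the square finial in the middle of the white marble pad, at any time, and leave the pine sleigh and the blue bell standing where they are.

Things in the scene. Friction and masses are not known exactly. Their poses are not given: they have to be found in the camera images.
- turntable: Fixed brass turntable, 45 mm high: a flat platter of 150 mm diameter (top at 45 mm, no rim, does not turn) over a slightly narrower base. Origin: centre of its underside, on the platter's axis; z up. A small lever with a black ball sticks out from the base along its x to 113 mm from the axis, below 25 mm height.
- felt_pad: Fixed flat round blue felt pad, 90 mm diameter, 6 mm thick. Origin: centre of its underside; z up.
- marble_pad: Fixed flat round white marble pad, 90 mm diameter, 6 mm thick. Origin: centre of its underside; z up.
- plinth: Loose black lacquered round plinth with two thin brass bands: plain upright drum of 64 mm diameter, 34 mm high, flat top and bottom, about 120 g. Origin: centre of its underside; z up.
- trinket_box: Loose silver-plated square trinket box, 54 x 54 mm and 36 mm high, its lid fixed shut and flat on top, about 220 g. Origin: centre of its underside; z up; x and y are square to its sides.
- swan: Loose ivory porcelain swan, 72 mm high, about 140 g, on a flat round foot of 46 mm diameter, 8 mm thick. Its folded wings are flat upright faces 36 mm apart (at y = +18 and -18 mm), about 40 mm long along x, from 18 to 40 mm height: the place to grip. Neck and head rise at its +x end (x = 16 to 38 mm) to 72 mm height. Origin: centre of the foot's underside; z up; x points the way the swan looks.
- ball_finial: Loose brass finial with a round foot (46 mm diameter, 8 mm thick), a round stem of 22 mm diameter from 8 to 58 mm height (grip here) and a ball of 26 mm diameter on top; 82 mm high, about 160 g. Origin: centre of the foot's underside; z up.
- square_finial: Loose brass finial with a square foot (44 x 44 mm, 8 mm thick), a square stem of 22 x 22 mm from 8 to 62 mm height (grip here) and a narrower stepped four-sided point on top; 82 mm high, about 180 g. Origin: centre of the foot's underside; z up; x and y are square to the stem's sides.
- sleigh: Loose pine sleigh music box with a red seat, 87 x 55 mm and 58 mm high, about 350 g; a bystander that stays where it is. Origin: centre of its underside; x points to its curled front; z up.
- bell: Loose blue ceramic hand bell with a dark wooden handle, 56 mm diameter, 70 mm high, about 300 g; a bystander that stays where it is. Origin: centre of its underside; z up.
There are look-alikes about, which are no part of the job. Leave any orange or purple look-alike of the plinth alone.

How it is judged:
By the outcome, as a careful person would: the job done as asked, in the order asked, and still so for the second after the job is handed in, with the robot touching nothing.
It also fails if it takes over 136 s, if anything falls off the work surface, if the arm or the gripper's body presses on something with over 40 N, if the wrist force passes 120 N, or if a joint passes its speed limit or range.

### The arm

A 7-joint arm with a two-finger parallel gripper is mounted at the origin on the work surface. World frame = base frame: x ahead of the robot, y to its left, z up, the work surface at z = 0. Lengths are in m, angles in rad, forces in N, time in s.
With the tool pointing down it reaches from about 0.4 to 0.85 m from the base axis. Payload 10.4 kg.
Tool frame: the origin (TCP) lies at the very end of the fingers, on their centre line; the grasp point (between the pads) lies 19 mm behind it; z points along the fingers, y is the line along which they close (so a half turn about z gives the same grasp; the last joint's range is limited). The gripper opens to 85 mm and grips with 20 to 120 N. Pads are 22 mm wide; open, the fingers measure 114 mm over their backs; the gripper's body (76 mm by 85 mm) begins 54 mm behind the grasp point. The pads swing forward as they close: fully open they stand 13 mm farther back than shut.
Start: joints at [1.185, 0.332, -0.065, 1.46, 0.022, 1.35, -0.088], TCP at [0.222, -0.584, 0.231] pointing down, gripper open.
Joint ranges: [-2.6, 2.6], [-0.5, 2.12], [-1.47, 1.34], [0.16, 2.42], [-1.27, 4.41], [0.06, 2.06], [-2.6, 2.6]. Speed limits (rad/s): [2.22, 2.22, 2.79, 2.79, 3.14, 3.14, 3.14].

### API

Orientations are given as a unit quaternion [x, y, z, w].
In Python, from workcell import manip, optics gives the robot as it stands.
- The arm moves only by the tool jog_arm, never from a script. Its arguments are lists of equal length, an entry for each row: "dr": the turn, a rotation vector about the tool's x, y, z normalised to -1 to 1, where 1 is 4 degrees, a list of three; "translation": the shift along the tool's x, y, z normalised to -1 to 1, where 1 is 0.025 m, a list of three; "jaw": the opening, from 0 (shut) to 1 (fully open). A call has 1 to 10 rows; each row shifts and turns the commanded pose from where the row before left it, along the tool's axes as they then stand; what a row does not reach is not made up. A row lasts 1/10 s, in which the tool goes at most 50 mm and 8.59 degrees, less where a joint would pass 70% of its speed; a pose out of reach is approached as far as the arm can. A call with a number of a shift or a turn outside -1 to 1 is refused whole. A call with a gripper value outside its range is refused whole. The fingers move at their own pace and stop on an object; "squeeze" is the grip in N (left out, the last holds). Time passes only in rows, so rows that do not move let the fingers close. It gives the time, the measured TCP pose, the force, the opening and the grip force at its end, in the units of the state.
- manip.get_obs(): the state, without advancing time (a new reading comes with each control period).
- optics.camera(name): name is "side" or "top" or "wrist"; returns a dict with "color" (480x640x3 uint8, red, green, blue), "mtx" (3x3 intrinsics, pixels), "R" (3x3) and "t" (3): a world point X has camera coordinates R X + t. Camera axes: x right, y down, z forward; pixel columns grow to the right and rows downward; lengths in m; the calibration is good to about 2 mm. A picture is of the moment at which its call begins. There is no depth.
- manip.hand_in(): hands the job in; it is judged then, once.
The state is a dict: "clock": time; "joint_pos": joint angles; "joint_velocities": joint speeds; "tau": joint torques, N m; "position": TCP position; "ee_rot": TCP orientation; "ft_force": force on the tool from outside, world axes, zero at the start; "torque": the same for the moment, N m; "grip_width": opening from 0.0 (shut) to 1.0 (fully open); "grasp_force": force on a finger pad.
Only numpy, scipy, OpenCV 4.12 (cv2) and the standard library are available. Lean on these libraries where they do the work, as an engineer would, in place of code of your own. Each camera call takes 0.05 s, during which the arm holds its last target. There are 200 camera calls.

## Working session

There is one attempt and no reset: what is moved stays moved. The work goes in short steps, Python scripts to look and compute and a tool call to move; the robot and the scene stay as the last step left them, time stands still between calls to the robot, and variables do not carry over. Pictures are saved under pics/ and viewed, at most 14 in all, crops included, and the job is handed in when it is done.

Besides the shell and the picture viewer there is one more tool, called by a JSON object that holds its "api" and its "payload". jog_arm: Moves the arm, as the interface text tells. Scaled input: -1 to 1 covers 0.025 m each way for a shift and 4 degrees each way for a turn. Its arguments: {"type":"object","properties":{"dr":{"type":"array","items":{"type":"array","items":{"type":"number"}}},"translation":{"type":"array","items":{"type":"array","items":{"type":"number"}}},"jaw":{"type":"array","items":{"type":"number"}},"squeeze":{"type":"number"}},"required":["dr","translation","jaw"]}

```bash
ls; mkdir -p pics
python3 - <<'E'
from workcell import manip, optics
import cv2, numpy as np, pickle
d={}
for n in("top","side"):
    c=optics.camera(n); d[n]=c
    cv2.imwrite(f"pics/{n}0.png",c["color"][:,:,::-1])
    print(n,c["mtx"].round(1).tolist(),c["R"].round(3).tolist(),c["t"].round(3).tolist())
pickle.dump(d,open("cams.pkl","wb"))
o=manip.get_obs(); print(o["clock"],o["position"],o["ee_rot"],o["ft_force"])
E
```

```text
pics
top [[620.5, 0.0, 314.2], [0.0, 620.5, 240.6], [0.0, 0.0, 1.0]] [[0.0, -1.0, -0.0], [-0.993, -0.0, -0.118], [0.118, 0.0, -0.993]] [-0.016, 0.561, 1.322]
side [[519.0, 0.0, 318.2], [0.0, 519.0, 236.7], [0.0, 0.0, 1.0]] [[-0.994, -0.106, 0.027], [-0.077, 0.501, -0.862], [0.078, -0.859, -0.506]] [0.539, 0.081, 1.01]
0.1 [ 0.22166034 -0.58400723  0.23059338] [ 9.83590198e-01  1.80415934e-01 -1.60395755e-04 -6.23188663e-04] [0.13792621 0.12173576 0.68852311]
```

View pics/top0.png

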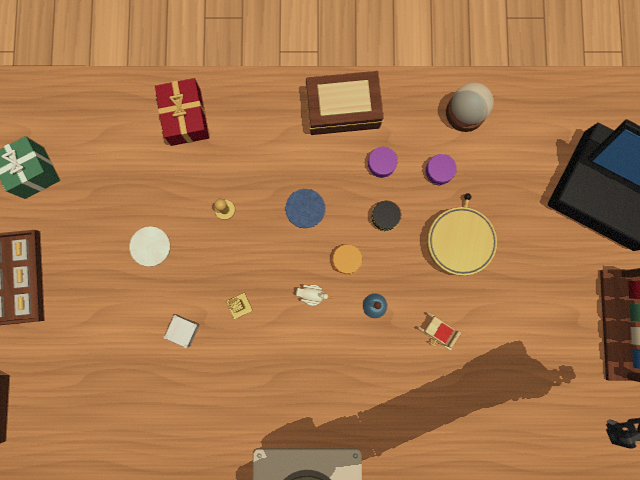

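View pics/side0.png

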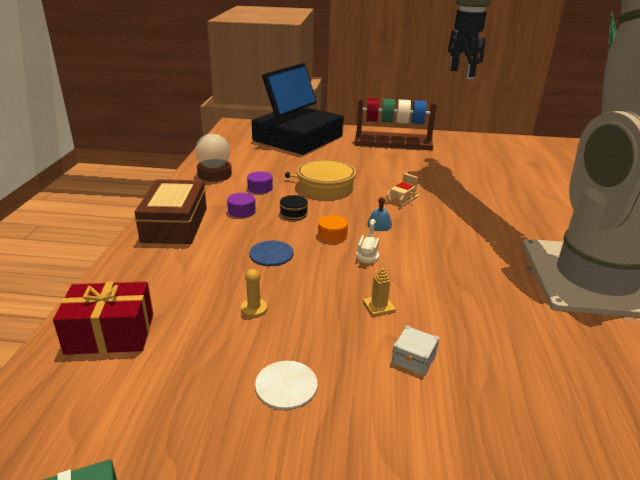

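The top view shows the plinth candidates: black at (385,215), purple at (383,162) and (441,169), and orange at (347,259). Only the black one with brass bands fits, and I'll confirm it in a crop. The other pixels in the top view:

| Thing | Pixel |
|---|---|
| Ball finial | (223,208) |
| Square finial | (238,305) |
| Box | (181,331) |
| Swan | (312,295) |
| Felt pad | (305,208) |
| Marble pad | (150,246) |
| Turntable | (462,241) |
| Bell | (375,306) |
| Sleigh | (440,331) |

The side view shows the same things. There the black drum is at (293,207).

```bash
cat > h.py <<'E'
import numpy as np, cv2, pickle
from scipy.spatial.transform import Rotation as Rot
def ray(c,uv):
    K,R,t=np.array(c["mtx"]),np.array(c["R"]),np.array(c["t"])
    d=R.T@np.linalg.solve(K,[uv[0],uv[1],1.]); return -R.T@t,d
def plane(c,uv,z):
    o,d=ray(c,uv); return o+d*(z-o[2])/d[2]
def proj(c,X):
    p=np.array(c["mtx"])@(np.array(c["R"])@np.asarray(X,float)+c["t"]); return p[:2]/p[2]
def tri(c1,p1,c2,p2):
    (a,u),(b,v)=ray(c1,p1),ray(c2,p2)
    s=np.linalg.lstsq(np.c_[u,-v],b-a,rcond=None)[0]
    P,Q=a+u*s[0],b+v*s[1]; return (P+Q)/2,np.linalg.norm(P-Q)
def hsvmask(c,lo,hi,box=None):
    m=cv2.inRange(cv2.cvtColor(c["color"],cv2.COLOR_RGB2HSV),np.array(lo),np.array(hi))
    if box:
        k=np.zeros_like(m); x0,y0,x1,y1=box; k[y0:y1,x0:x1]=255; m&=k
    return m
def big(m):
    cs,_=cv2.findContours(m,cv2.RETR_EXTERNAL,cv2.CHAIN_APPROX_NONE); return max(cs,key=cv2.contourArea)
E
python3 - <<'E'
from h import *
d=pickle.load(open("cams.pkl","rb")); T,S=d["top"],d["side"]
a=cv2.resize(T["color"][130:350,130:490],None,fx=2.2,fy=2.2,interpolation=cv2.INTER_CUBIC)
cv2.imwrite("pics/crop1.png",a[:,:,::-1])
# discs: ellipse fits; hue ranges
for n,lo,hi,bt,bs,z in [("felt",(105,100,40),(125,255,255),(280,185,330,232),(245,240,298,268),.006),
 ("marble",(0,0,170),(180,70,255),(125,222,175,270),(250,355,325,412),.006),
 ("table",(18,90,120),(35,255,255),(420,200,505,280),(295,160,360,186),.045),
 ("plinth",(0,0,0),(180,255,60),(365,195,407,235),(275,195,312,222),.034),
 ("box",(0,0,120),(180,60,255),(160,310,202,352),(390,325,442,362),.036)]:
    r=[]
    for c,b in((T,bt),(S,bs)):
        k=big(hsvmask(c,lo,hi,b)); e=cv2.fitEllipse(cv2.convexHull(k)) if n!="box" else cv2.minAreaRect(k); r.append(e)
    X,err=tri(T,r[0][0],S,r[1][0])
    print(n,np.round(r[0][0]+r[0][1],1),np.round(r[1][0]+r[1][1],1),X.round(4),"gap",round(err,4),"plane",plane(T,r[0][0],z).round(4))
E
```

```text
Traceback (most recent call last):
cv2.error: OpenCV(4.12.0) /io/opencv/modules/imgproc/src/shapedescr.cpp:361: error: (-201:Incorrect size of input array) There should be at least 5 points to fit the ellipse in function 'fitEllipseNoDirect'
```

View pics/crop1.png

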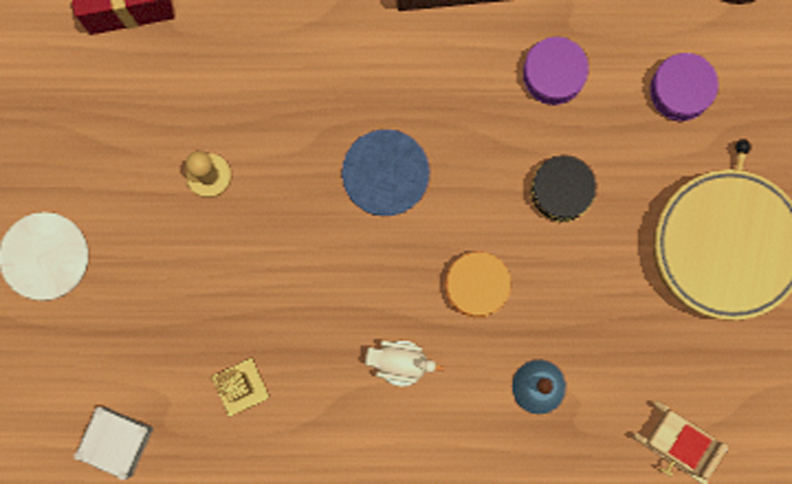

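The crop confirms it: the black drum at crop (563,187), full-image (386,215), is the plinth. The purple drums at (555,70) and (684,86) and the orange one at (478,283) are look-alikes. The swan at crop (400,363) looks to the right, towards -y.

Run:
```python
from h import *
d=pickle.load(open("cams.pkl","rb")); T,S=d["top"],d["side"]
hs=[cv2.cvtColor(c["color"],cv2.COLOR_RGB2HSV) for c in(T,S)]
for n,z,p,q in [("felt",.006,(305,208),(271,252)),("marble",.006,(150,246),(286,384)),("table",.045,(462,241),(326,172)),
  ("plinth",.034,(386,213),(293,203)),("box",.036,(182,331),(416,344)),("orange",.034,(347,258),(333,224)),("wood",0,(260,250),(200,300))]:
    r=[]
    for c,h,s in((T,hs[0],p),(S,hs[1],q)):
        im=cv2.cvtColor(c["color"],cv2.COLOR_RGB2BGR); m=np.zeros((482,642),np.uint8)
        cv2.floodFill(cv2.GaussianBlur(im,(3,3),0),m,s,0,(35,)*3,(35,)*3,4|cv2.FLOODFILL_MASK_ONLY|cv2.FLOODFILL_FIXED_RANGE|(255<<8))
        k=big(m[1:-1,1:-1]); hull=cv2.convexHull(k)
        e=cv2.minAreaRect(k) if n=="box" else cv2.fitEllipse(k) if len(k)>4 else((0,0),(0,0),0)
        r.append(e); print(n,h[s[1],s[0]],np.round(e[0]+e[1],1),round(e[2]),end=" ")
    X,err=tri(T,r[0][0],S,r[1][0])
    print("\n   ",X.round(4),"gap",round(err,4),"plane",plane(T,r[0][0],z).round(4),plane(S,r[1][0],z).round(4))
```

```text
felt [108  94 117] [304.8 208.1  38.1  38.7] 68 felt [109 105 124] [270.9 252.1  22.   42.4] 88 
    [0.638  0.0057 0.0042] gap 0.0011 plane [0.6371 0.0057 0.006 ] [0.638  0.0084 0.006 ]
marble [ 28  32 213] [149.3 246.   38.   39.1] 53 marble [ 22  54 242] [285.8 383.6  44.8  60.3] 87 
    [0.5519 0.3523 0.0037] gap 0.0001 plane [0.5516 0.3517 0.006 ] [0.5516 0.3545 0.006 ]
table [ 23 128 213] [462.3 240.8  59.2  61. ] 126 table [ 19 190 237] [326.  170.   20.2  50.5] 92 
    [ 0.5593 -0.3359  0.0457] gap 0.001 plane [ 0.5589 -0.3361  0.045 ] [ 0.56   -0.3377  0.045 ]
plinth [23 35 65] [385.2 215.1  27.5  29.5] 44 plinth [10 21 36] [293.5 206.7  22.9  26.5] 86 
    [ 0.619  -0.1731  0.0189] gap 0.0004 plane [ 0.6168 -0.1713  0.034 ] [ 0.6145 -0.1438  0.034 ]
box [ 24  29 214] [180.  331.2  23.7  24.7] 24 box [ 23  46 227] [415.9 341.2  37.   22.9] 21 
    [0.365  0.272  0.0357] gap 0.0006 plane [0.3647 0.272  0.036 ] [0.3653 0.2723 0.036 ]
orange [ 18 166 211] [291.7 274.2 218.8 584.7] 91 orange [ 16 255 247] [332.6 221.6  13.2  28.9] 93 
    [0.4988 0.0314 0.0985] gap 0.0318 plane [0.487  0.0333 0.034 ] [ 0.5219 -0.0878  0.034 ]
wood [ 14 148 189] [312.5 230.7 553.4 712.8] 87 wood [ 13 189 219] [319.2 329.1 359.9 671.7] 89 
    [ 0.5741 -0.0099 -0.193 ] gap 0.077 plane [ 0.5869 -0.0117  0.    ] [0.5171 0.2229 0.    ]
```

{"api": "jog_arm", "payload": {"dr": [[0, 0, 0.87], [0, 0, 0.87], [0, 0, 0.87], [0, 0, 0.87], [0, 0, 0.87], [0, 0, 0.87]], "translation": [[0, 0, 0], [0, 0, 0], [0, 0, 0], [0, 0, 0], [0, 0, 0], [0, 0, 0]], "jaw": [1, 1, 1, 1, 1, 1], "squeeze": 40}}

```text
clock: 0.7
position: [0.2217, -0.5841, 0.2308]
ee_rot: [1.0, -0.002, -0.0, -0.0]
ft_force: [-0.1, -0.0, -0.8]
grip_width: 1.004
grasp_force: 0.0
```

{"api": "jog_arm", "payload": {"dr": [[0, 0, 0], [0, 0, 0], [0, 0, 0], [0, 0, 0], [0, 0, 0], [0, 0, 0], [0, 0, 0], [0, 0, 0], [0, 0, 0], [0, 0, 0]], "translation": [[0.8, -0.9, 0], [0.8, -0.9, 0], [0.8, -0.9, 0], [0.8, -0.9, 0], [0.8, -0.9, 0], [0.8, -0.9, 0], [0.8, -0.9, 0], [0.8, -0.9, 0], [0.8, -0.9, 0], [0, 0, 0]], "jaw": [1, 1, 1, 1, 1, 1, 1, 1, 1, 1]}}

```text
clock: 1.7
position: [0.4054, -0.378, 0.2311]
ee_rot: [1.0, 0.002, 0.0, -0.001]
ft_force: [-0.8, -0.8, 0.0]
grip_width: 0.998
grasp_force: 0.0
```

{"api": "jog_arm", "payload": {"dr": [[0, 0, 0], [0, 0, 0], [0, 0, 0], [0, 0, 0], [0, 0, 0], [0, 0, 0], [0, 0, 0], [0, 0, 0], [0, 0, 0], [0, 0, 0]], "translation": [[0.8, -0.9, 0], [0.8, -0.9, 0], [0.8, -0.9, 0], [0.8, -0.9, 0], [0.8, -0.9, 0], [0.8, -0.9, 0], [0.8, -0.9, 0], [0, 0, 0], [0, 0, 0], [0, 0, 0]], "jaw": [1, 1, 1, 1, 1, 1, 1, 1, 1, 1]}}

```text
clock: 2.7
position: [0.5416, -0.2263, 0.2311]
ee_rot: [1.0, -0.002, -0.0, 0.0]
ft_force: [-0.1, -0.8, -0.1]
grip_width: 1.005
grasp_force: 0.0
```

Run:
```python
from h import *
from workcell import manip, optics
c=optics.camera("wrist"); o=manip.get_obs()
pickle.dump((c,o),open("w1.pkl","wb")); cv2.imwrite("pics/w1.png",c["color"][:,:,::-1])
R=Rot.from_quat(o["ee_rot"]).as_matrix()
print(o["clock"],o["position"],R.round(3).tolist(),o["joint_pos"].round(2) if hasattr(o["joint_pos"],'round') else o["joint_pos"])
print("cam in tool",(R.T@(-c["R"].T@c["t"]-o["position"])).round(4),"axes",(R.T@c["R"].T).round(3).tolist(),c["mtx"])
```

```text
2.75 [ 0.54155307 -0.2263503   0.23115047] [[1.0, -0.004, -0.001], [-0.004, -1.0, -0.001], [-0.001, 0.001, -1.0]] [ 0.58  0.27 -0.32  1.55  0.09  1.34 -1.32]
cam in tool [ 0.0833 -0.0009 -0.1424] axes [[0.001, -0.946, -0.325], [1.0, 0.001, 0.0], [0.0, -0.325, 0.946]] [[394.34378207   0.         320.23999926]
 [  0.         394.34378207 243.49691705]
 [  0.           0.           1.        ]]
```

View pics/w1.png

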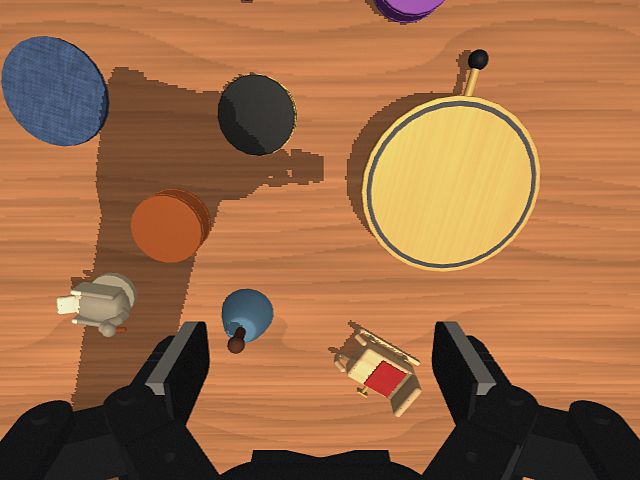

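The wrist view shows the plinth top at about (257,115), the turntable at (452,183) with its lever at (478,60), and the felt pad at (55,91). The swan is at (98,300), the bell at (246,315) and the sleigh at (385,375).

```bash
cat >> h.py <<'E'
def blob(c,seed,tol=35,rect=False,sat=None):
    im=cv2.GaussianBlur(cv2.cvtColor(c["color"],cv2.COLOR_RGB2BGR),(3,3),0); m=np.zeros((482,642),np.uint8)
    cv2.floodFill(im,m,seed,0,(tol,)*3,(tol,)*3,4|cv2.FLOODFILL_MASK_ONLY|cv2.FLOODFILL_FIXED_RANGE|(255<<8))
    k=big(m[1:-1,1:-1]); return cv2.minAreaRect(k) if rect else cv2.fitEllipse(cv2.convexHull(k))
E
python3 - <<'E'
from h import *
d=pickle.load(open("cams.pkl","rb")); T,S=d["top"],d["side"]; W,o=pickle.load(open("w1.pkl","rb"))
hsv=cv2.cvtColor(W["color"],cv2.COLOR_RGB2HSV)
print([hsv[y,x].tolist() for x,y in((257,100),(240,140),(230,180),(290,95),(130,150))])
m=((hsv[...,2]<75)&(hsv[...,1]<110)).astype(np.uint8)*255; k=np.zeros_like(m); k[65:165,208:305]=255
e=cv2.fitEllipse(cv2.convexHull(big(m&k))); print("pl",np.round(e[0]+e[1],1))
t=blob(T,(386,213),22); print(t)
print(tri(T,t[0],W,e[0]),plane(W,e[0],.034),plane(T,t[0],.034))
hw=hsvmask(W,(20,90,120),(33,255,255),(355,80,545,280)); e=cv2.fitEllipse(cv2.convexHull(big(hw)));print("tab",np.round(e[0]+e[1],1))
tt=blob(T,(462,241)); print(tri(T,tt[0],W,e[0]),plane(W,e[0],.045))
f=blob(W,(55,91),30); tf=blob(T,(305,208)); print("felt",f,tri(T,tf[0],W,f[0]),plane(W,f[0],.006))
E
```

```text
[[20, 14, 56], [38, 32, 32], [12, 151, 123], [20, 152, 87], [12, 152, 119]]
pl [255.8 114.5  75.4  81.7]
((385.6117858886719, 214.89242553710938), (27.939538955688477, 28.15212059020996), 73.7053451538086)
(array([ 0.61914893, -0.17246217,  0.02742797]), np.float64(0.001788683915588978)) [ 0.61999347 -0.17298757  0.034     ] [ 0.61733149 -0.17217409  0.034     ]
tab [450.7 184.4 149.7 166.2]
(array([ 0.56093444, -0.34038019,  0.02814794]), np.float64(0.00021187988382621363)) [ 0.56408331 -0.33488379  0.045     ]
felt ((53.271751403808594, 90.61792755126953), (94.1675033569336, 117.58587646484375), 141.33383178710938) (array([0.63842154, 0.00604853, 0.00577034]), np.float64(0.002599770300265186)) [0.63967381 0.00631106 0.006     ]
```

{"api": "jog_arm", "payload": {"dr": [[0, 0, 0], [0, 0, 0], [0, 0, 0], [0, 0, 0], [0, 0, 0], [0, 0, 0], [0, 0, 0], [0, 0, 0]], "translation": [[0.52, -0.36, 0.67], [0.52, -0.36, 0.67], [0.52, -0.36, 0.67], [0.52, -0.36, 0.67], [0.52, -0.36, 0.67], [0.5, -0.36, 0.67], [0, 0, 0], [0, 0, 0]], "jaw": [1, 1, 1, 1, 1, 1, 1, 1]}}

```text
clock: 3.55
position: [0.6196, -0.171, 0.1301]
ee_rot: [1.0, -0.001, -0.001, -0.0]
ft_force: [-0.2, -0.4, 0.5]
grip_width: 1.002
grasp_force: 0.0
```

```bash
cat > look.py <<'E'
import sys
from h import *
from workcell import manip, optics
n=sys.argv[1]; c=optics.camera("wrist"); o=manip.get_obs(); pickle.dump((c,o),open(n+".pkl","wb"))
cv2.imwrite(f"pics/{n}.png",c["color"][:,:,::-1]); print(o["clock"],np.round(o["position"],4),np.degrees(Rot.from_quat(o["ee_rot"]).as_rotvec()).round(2))
E
python3 look.py w2
python3 - <<'E'
from h import *
W,o=pickle.load(open("w2.pkl","rb"));T=pickle.load(open("cams.pkl","rb"))["top"]; W1,_=pickle.load(open("w1.pkl","rb"))
hsv=cv2.cvtColor(W["color"],cv2.COLOR_RGB2HSV)
m=((hsv[...,2]<75)&(hsv[...,1]<110)).astype(np.uint8)*255; p=proj(W,(.619,-.1725,.034)).astype(int); print(p)
r=110; k=np.zeros_like(m); k[p[1]-r:p[1]+r,p[0]-r:p[0]+r]=255
e=cv2.fitEllipse(cv2.convexHull(big(m&k))); print(np.round(e[0]+e[1],1),plane(W,e[0],.034), tri(W,e[0],W1,(255.8,114.5)))
v=W["color"].copy(); cv2.ellipse(v,e,(255,0,0),1); cv2.imwrite("pics/w2o.png",v[:,:,::-1])
E
```

```text
3.6 [ 0.6198 -0.1717  0.1311] [179.97  -0.21  -0.  ]
[323 246]
[324.2 243.5  93.3  97.3] [ 0.62087466 -0.17278916  0.034     ] (array([ 0.61997135, -0.17271838,  0.0315326 ]), np.float64(0.00021552872257492284))
```

View pics/w2o.png

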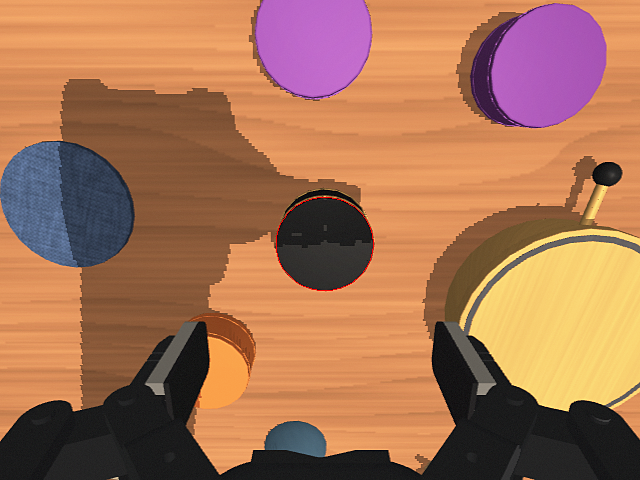

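The ellipse sits cleanly on the plinth top at (324,243), and the pads are at columns 205 and 435. I'll descend and grip.

{"api": "jog_arm", "payload": {"dr": [[0, 0, 0], [0, 0, 0], [0, 0, 0], [0, 0, 0], [0, 0, 0], [0, 0, 0], [0, 0, 0], [0, 0, 0], [0, 0, 0]], "translation": [[0, 0.04, 0.74], [0, 0, 0.74], [0, 0, 0.74], [0, 0, 0.74], [0, 0, 0.74], [0, 0, 0.74], [0, 0, 0.74], [0, 0, 0], [0, 0, 0]], "jaw": [1, 1, 1, 1, 1, 1, 1, 1, 1]}}

```text
clock: 4.5
position: [0.6202, -0.1728, 0.0024]
ee_rot: [1.0, -0.001, 0.0, 0.0]
ft_force: [0.2, 0.8, -0.6]
grip_width: 0.997
grasp_force: 0.0
```

{"api": "jog_arm", "payload": {"dr": [[0, 0, 0], [0, 0, 0], [0, 0, 0], [0, 0, 0], [0, 0, 0], [0, 0, 0]], "translation": [[0, 0, 0], [0, 0, 0], [0, 0, 0], [0, 0, 0], [0, 0, 0], [0, 0, 0]], "jaw": [0.5, 0.5, 0.5, 0.5, 0.5, 0.5], "squeeze": 35}}

```text
clock: 5.1
position: [0.621, -0.1725, 0.0031]
ee_rot: [1.0, -0.001, 0.001, 0.001]
ft_force: [-1.4, 0.1, 7.4]
grip_width: 0.744
grasp_force: 37.7
```

{"api": "jog_arm", "payload": {"dr": [[0, 0, 0], [0, 0, 0], [0, 0, 0], [0, 0, 0], [0, 0, 0], [0, 0, 0], [0, 0, 0]], "translation": [[0, 0, -0.5], [0, 0, -0.9], [0, 0, -0.9], [0, 0, -0.9], [0, 0, -0.9], [0, 0, 0], [0, 0, 0]], "jaw": [0.5, 0.5, 0.5, 0.5, 0.5, 0.5, 0.5]}}

```text
clock: 5.8
position: [0.6202, -0.172, 0.1045]
ee_rot: [1.0, -0.001, 0.001, 0.0]
ft_force: [-0.5, -0.1, -2.0]
grip_width: 0.737
grasp_force: 38.9
```

```bash
python3 look.py w3
python3 - <<'E'
from h import *
W,o=pickle.load(open("w3.pkl","rb"))
hsv=cv2.cvtColor(W["color"],cv2.COLOR_RGB2HSV)
e=cv2.fitEllipse(cv2.convexHull(big(hsvmask(W,(19,60,110),(33,255,255),(380,100,640,440))))); print(e)
cv2.imwrite("pics/w3.png",W["color"][:,:,::-1])
E
```

```text
5.85 [ 0.6196 -0.1719  0.1035] [ 1.8e+02 -1.4e-01 -5.0e-02]
((598.0529174804688, 350.3477478027344), (177.05259704589844, 238.4270782470703), 69.59722137451172)
```

View pics/w3.png

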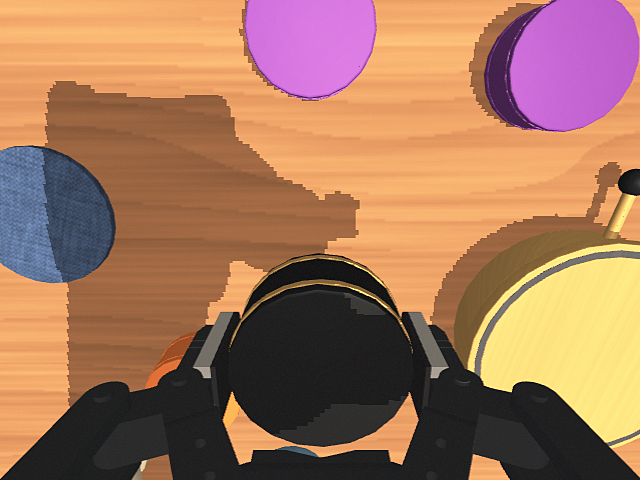

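The plinth is held level, with its top spanning columns 230–412 and rows about 287–445. The turntable is at the right, around (600,340).

Run:
```python
from h import *
W,o=pickle.load(open("w3.pkl","rb")); W1,_=pickle.load(open("w1.pkl","rb")); T=pickle.load(open("cams.pkl","rb"))["top"]
for z in(.130,.135): print([plane(W,p,z).round(4).tolist() for p in((321,445),(321,287),(230,365),(412,365))])
b=blob(W1,(452,183),40); t=blob(T,(462,241),35)
print(b,t,tri(T,t[0],W1,b[0]),plane(W1,b[0],.045),plane(T,t[0],.045))
```

```text
[[0.5823, -0.1715, 0.13], [0.6483, -0.1715, 0.13], [0.6183, -0.1396, 0.13], [0.6182, -0.2034, 0.13]]
[[0.5875, -0.1715, 0.135], [0.6506, -0.1715, 0.135], [0.6219, -0.141, 0.135], [0.6219, -0.2021, 0.135]]
((450.86248779296875, 184.68157958984375), (149.4897003173828, 166.5333709716797), 48.720733642578125) ((462.3126220703125, 240.77403259277344), (59.939144134521484, 61.68925857543945), 126.70211791992188) (array([ 0.5608499 , -0.3402265 ,  0.02899501]), np.float64(0.0003130919526537822)) [ 0.56386431 -0.33505453  0.045     ] [ 0.55890392 -0.33622554  0.045     ]
```

{"api": "jog_arm", "payload": {"dr": [[0, 0, 0], [0, 0, 0], [0, 0, 0], [0, 0, 0], [0, 0, 0], [0, 0, 0], [0, 0, 0], [0, 0, 0], [0, 0, 0], [0, 0, 0]], "translation": [[-0.45, 0.8, -0.43], [-0.45, 0.8, -0.43], [-0.45, 0.8, -0.43], [-0.45, 0.8, -0.43], [-0.45, 0.8, -0.43], [-0.45, 0.8, -0.43], [-0.45, 0.8, -0.43], [-0.45, 0.8, -0.43], [0, 0, 0], [0, 0, 0]], "jaw": [0.5, 0.5, 0.5, 0.5, 0.5, 0.5, 0.5, 0.5, 0.5, 0.5]}}

```text
clock: 6.85
position: [0.5292, -0.3319, 0.1888]
ee_rot: [1.0, -0.001, -0.001, -0.0]
ft_force: [-0.6, 0.9, -1.0]
grip_width: 0.737
grasp_force: 39.0
```

```bash
python3 look.py w4
python3 - <<'E'
from h import *
W,o=pickle.load(open("w4.pkl","rb")); T=pickle.load(open("cams.pkl","rb"))["top"]
t=blob(T,(462,241),35); p=proj(W,(.56,-.3355,.045)).astype(int); s=(int(p[0]),int(p[1])-20); print(p)
v=W["color"].copy()
for tol in(15,22,30,40):
    b=blob(W,s,tol); print(tol,np.round(b[0]+b[1],1),plane(W,b[0],.045).round(4)); cv2.ellipse(v,b,(255,0,0),1)
    print("   ",tri(T,t[0],W,b[0]))
cv2.imwrite("pics/w4o.png",v[:,:,::-1])
E
```

```text
6.9 [ 0.5296 -0.331   0.1887] [-1.7993e+02  1.0000e-01  1.1000e-01]
[326 183]
15 [326.  177.7 180.7 181.8] [ 0.5646 -0.3352  0.045 ]
    (array([ 0.56144046, -0.33699599,  0.03457407]), np.float64(0.004307411688596182))
22 [326.  177.7 181.1 182.1] [ 0.5646 -0.3352  0.045 ]
    (array([ 0.56143839, -0.33700426,  0.03455921]), np.float64(0.004295368492867424))
30 [326.  177.8 181.7 182.4] [ 0.5645 -0.3352  0.045 ]
    (array([ 0.56140563, -0.33700062,  0.03467278]), np.float64(0.004234716102200651))
40 [326.1 177.8 181.9 182.6] [ 0.5645 -0.3353  0.045 ]
    (array([ 0.56141972, -0.33705524,  0.03448641]), np.float64(0.004209527143082706))
```

View pics/w4o.png

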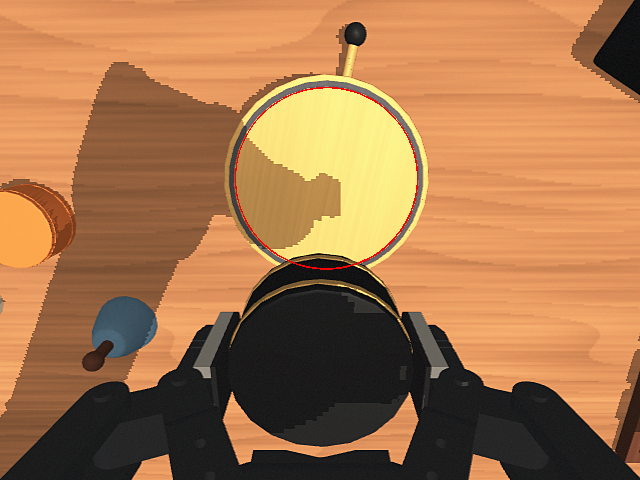

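The red ring fit on the platter is clean, centred at (326,178). The wrist gives x≈0.5645 and the top camera 0.559, so I'll aim at 0.562 and check the centring afterwards in the top view alone.

{"api": "jog_arm", "payload": {"dr": [[0, 0, 0], [0, 0, 0], [0, 0, 0], [0, 0, 0], [0, 0, 0], [0, 0, 0], [0, 0, 0], [0, 0, 0], [0, 0, 0], [0, 0, 0]], "translation": [[0.65, 0.1, 0.27], [0.65, 0.1, 0.8], [0, 0, 0.8], [0, 0, 0.8], [0, 0, 0.8], [0, 0, 0.8], [0, 0, 0.8], [0, 0, 0.4], [0, 0, 0], [0, 0, 0]], "jaw": [0.5, 0.5, 0.5, 0.5, 0.5, 0.5, 0.5, 0.5, 0.5, 0.5]}}

```text
clock: 7.9
position: [0.5627, -0.3364, 0.0535]
ee_rot: [1.0, -0.0, 0.0, -0.0]
ft_force: [-0.0, 0.4, -0.4]
grip_width: 0.735
grasp_force: 39.0
```

{"api": "jog_arm", "payload": {"dr": [[0, 0, 0], [0, 0, 0], [0, 0, 0], [0, 0, 0]], "translation": [[0, 0, 0.06], [0, 0, 0.06], [0, 0, 0], [0, 0, 0]], "jaw": [0.5, 0.5, 0.5, 0.5]}}

```text
clock: 8.3
position: [0.5623, -0.337, 0.0504]
ee_rot: [1.0, -0.001, 0.0, 0.0]
ft_force: [0.2, 0.4, -1.6]
grip_width: 0.741
grasp_force: 39.0
```

{"api": "jog_arm", "payload": {"dr": [[0, 0, 0], [0, 0, 0], [0, 0, 0]], "translation": [[0, 0, 0.05], [0, 0, 0.05], [0, 0, 0]], "jaw": [0.5, 0.5, 0.5]}}

```text
clock: 8.6
position: [0.5623, -0.337, 0.0482]
ee_rot: [1.0, -0.001, 0.0, 0.0]
ft_force: [-2.9, 1.2, 4.3]
grip_width: 0.737
grasp_force: 39.5
```

{"api": "jog_arm", "payload": {"dr": [[0, 0, 0], [0, 0, 0], [0, 0, 0]], "translation": [[0, 0, 0.03], [0, 0, 0], [0, 0, 0]], "jaw": [0.5, 0.5, 0.5]}}

```text
clock: 8.9
position: [0.5623, -0.337, 0.0482]
ee_rot: [1.0, -0.001, 0.0, 0.0]
ft_force: [-6.7, 2.9, 10.9]
grip_width: 0.742
grasp_force: 40.3
```

{"api": "jog_arm", "payload": {"dr": [[0, 0, 0], [0, 0, 0], [0, 0, 0], [0, 0, 0], [0, 0, 0], [0, 0, 0], [0, 0, 0], [0, 0, 0], [0, 0, 0], [0, 0, 0]], "translation": [[0, 0, 0], [0, 0, 0], [0, 0, 0], [0, 0, 0], [0, 0, -0.5], [0, 0, -1], [0, 0, -1], [0, 0, -1], [0, 0, -1], [0, 0, -1]], "jaw": [1, 1, 1, 1, 1, 1, 1, 1, 1, 1]}}

```text
clock: 9.9
position: [0.5623, -0.3368, 0.1865]
ee_rot: [1.0, -0.001, 0.0, 0.0]
ft_force: [0.6, -0.1, 0.1]
grip_width: 1.0
grasp_force: 0.0
```

{"api": "jog_arm", "payload": {"dr": [[0, 0, 0], [0, 0, 0], [0, 0, 0], [0, 0, 0], [0, 0, 0], [0, 0, 0], [0, 0, 0], [0, 0, 0], [0, 0, 0], [0, 0, 0]], "translation": [[-0.2, -0.9, -0.2], [-0.2, -0.9, -0.2], [-0.2, -0.9, -0.2], [-0.2, -0.9, -0.2], [-0.2, -0.9, 0], [-0.2, -0.9, 0], [-0.2, -0.9, 0], [-0.2, -0.9, 0], [-0.2, -0.9, 0], [-0.2, -0.9, 0]], "jaw": [1, 1, 1, 1, 1, 1, 1, 1, 1, 1]}}

```text
clock: 10.9
position: [0.5124, -0.1108, 0.2053]
ee_rot: [1.0, -0.001, 0.001, 0.0]
ft_force: [-0.1, 0.5, 0.0]
grip_width: 1.001
grasp_force: 0.0
```

{"api": "jog_arm", "payload": {"dr": [[0, 0, 0], [0, 0, 0], [0, 0, 0], [0, 0, 0], [0, 0, 0], [0, 0, 0], [0, 0, 0], [0, 0, 0], [0, 0, 0], [0, 0, 0]], "translation": [[-0.2, -0.9, 0], [-0.2, -0.9, 0], [-0.2, -0.9, 0], [-0.2, -0.9, 0], [-0.2, -0.9, 0], [-0.2, -0.9, 0], [-0.2, -0.9, 0], [-0.2, -0.9, 0], [0, -0.9, 0], [0, -0.9, 0]], "jaw": [1, 1, 1, 1, 1, 1, 1, 1, 1, 1]}}

```text
clock: 11.9
position: [0.4729, 0.1142, 0.2054]
ee_rot: [1.0, -0.001, 0.001, 0.0]
ft_force: [0.3, 0.4, -0.5]
grip_width: 0.997
grasp_force: 0.0
```

{"api": "jog_arm", "payload": {"dr": [[0, 0, 0], [0, 0, 0], [0, 0, 0], [0, 0, 0], [0, 0, 0], [0, 0, 0], [0, 0, 0]], "translation": [[0, -0.9, 0], [0, -0.9, 0], [0, -0.9, 0], [0, -0.9, 0], [0, -0.9, 0], [0, 0, 0], [0, 0, 0]], "jaw": [1, 1, 1, 1, 1, 1, 1]}}

```text
clock: 12.6
position: [0.4731, 0.2259, 0.2049]
ee_rot: [1.0, -0.0, 0.0, 0.0]
ft_force: [-0.6, -0.5, -1.2]
grip_width: 1.0
grasp_force: 0.0
```

```bash
python3 look.py w5
python3 - <<'E'
from h import *
from workcell import optics
T=optics.camera("top"); S=optics.camera("side"); pickle.dump((T,S),open("c5.pkl","wb"))
hsv=cv2.cvtColor(T["color"],cv2.COLOR_RGB2HSV)
m=((hsv[...,2]<110)&(hsv[...,1]<100)).astype(np.uint8)*255
k=np.zeros_like(m); k[220:262,440:485]=255
W,_=pickle.load(open("w5.pkl","rb"))
a=cv2.resize(T["color"][190:290,410:520],(440,400),interpolation=cv2.INTER_CUBIC); b=cv2.resize(W["color"],(480,360))
v=np.zeros((400,800,3),np.uint8); v[:,:330]=a[:,55:385]; v[:360,330:800]=b[:,:470]
cv2.imwrite("pics/m5.png",v[:,:,::-1])
t=blob(pickle.load(open("cams.pkl","rb"))["top"],(462,241),35)
e=cv2.fitEllipse(cv2.convexHull(big(m&k))); print("plinth px",e,"world z=.079",plane(T,e[0],.079),"ring",t,plane(T,t[0],.045))
E
```

```text
12.65 [0.4734 0.2251 0.2047] [ 1.7997e+02 -1.8000e-01  5.0000e-02]
plinth px ((465.54449462890625, 238.8804931640625), (28.993534088134766, 30.170631408691406), 46.537147521972656) world z=.079 [ 0.55890116 -0.3349882   0.079     ] ring ((462.3126220703125, 240.77403259277344), (59.939144134521484, 61.68925857543945), 126.70211791992188) [ 0.55890392 -0.33622554  0.045     ]
```

View pics/m5.png

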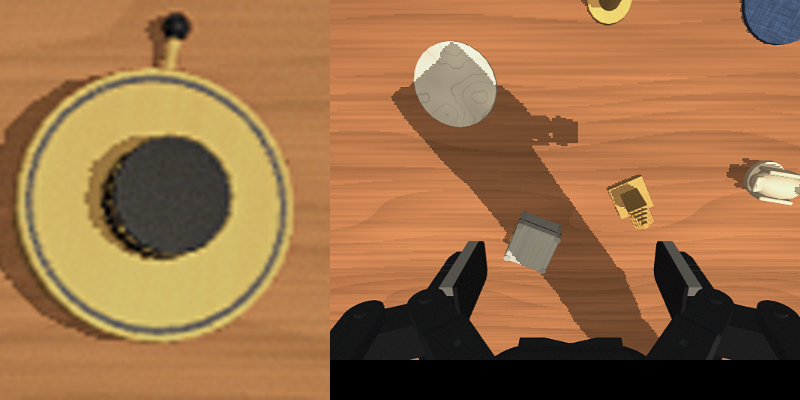

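In the left crop the plinth stands centred on the platter, within about 1 mm by the top view. The right half, scaled 0.75, shows the box at (533,242), the square finial at (631,200), the marble pad at (455,83) and the swan at (775,185).

Run:
```python
from h import *
T=pickle.load(open("cams.pkl","rb"))["top"]; W,o=pickle.load(open("w5.pkl","rb"))
p=proj(W,(.368,.271,.036)); print(p)
hsv=cv2.cvtColor(W["color"],cv2.COLOR_RGB2HSV); m=(hsv[...,1]<75).astype(np.uint8)*255
x,y=p.astype(int); k=np.zeros_like(m); k[y-45:y+45,x-50:x+50]=255
rw=cv2.minAreaRect(big(cv2.morphologyEx(m&k,cv2.MORPH_OPEN,np.ones((3,3))))); rt=blob(T,(182,331),35,True)
for c,r in((T,rt),(W,rw)):
    b=np.array([plane(c,q,.036)[:2] for q in cv2.boxPoints(r)]); e=np.diff(np.r_[b,b[:1]],axis=0)
    print(np.round(r[0]+r[1],1),b.mean(0).round(4),np.linalg.norm(e,axis=1).round(4),(np.degrees(np.arctan2(e[:,1],e[:,0]))%90).round(1))
```

```text
[271.00741821 329.18176795]
[180.  331.2  23.7  24.7] [0.3647 0.272 ] [0.052  0.0512 0.0519 0.051 ] [66.7 66.  66.5 66.1]
[271.9 323.7  63.   69.8] [0.3725 0.2701] [0.0704 0.0549 0.072  0.0585] [68.8 67.8 71.5 66.4]
```

{"api": "jog_arm", "payload": {"dr": [[0, 0, 0], [0, 0, 0], [0, 0, 0], [0, 0, 0], [0, 0, 0], [0, 0, 0], [0, 0, 0]], "translation": [[-0.7, -0.3, 0.4], [-0.7, -0.3, 0.4], [-0.7, -0.3, 0.5], [-0.7, -0.3, 0.5], [-0.7, -0.3, 0.5], [-0.7, -0.3, 0.5], [0, 0, 0]], "jaw": [1, 1, 1, 1, 1, 1, 1]}}

```text
clock: 13.45
position: [0.366, 0.2706, 0.1332]
ee_rot: [1.0, -0.0, -0.001, 0.001]
ft_force: [0.1, 0.2, 1.1]
grip_width: 0.999
grasp_force: 0.0
```

{"api": "jog_arm", "payload": {"dr": [[0, 0, 0.84], [0, 0, 0.84], [0, 0, 0.84], [0, 0, 0.84], [0, 0, 0.84], [0, 0, 0.84], [0, 0, 0.84], [0, 0, 0], [0, 0, 0]], "translation": [[0, 0, 0], [0, 0, 0], [0, 0, 0], [0, 0, 0], [0, 0, 0], [0, 0, 0], [0, 0, 0], [0, 0, 0], [0, 0, 0]], "jaw": [1, 1, 1, 1, 1, 1, 1, 1, 1]}}

```text
clock: 14.35
position: [0.3693, 0.2664, 0.1289]
ee_rot: [0.991, -0.135, 0.0, 0.009]
ft_force: [-0.1, 1.2, 0.5]
grip_width: 0.997
grasp_force: 0.0
```

```bash
python3 look.py w6
python3 - <<'E'
from h import *
W,o=pickle.load(open("w6.pkl","rb"))
p=proj(W,(.369,.2705,.036)); print(p)
hsv=cv2.cvtColor(W["color"],cv2.COLOR_RGB2HSV); x,y=p.astype(int)
print([hsv[y+dy,x].tolist() for dy in(-70,-60,-50,-40,-30,0,30,50)])
E
```

```text
14.4 [0.3694 0.2662 0.1288] [177.31 -24.24   0.  ]
[312.52713262 249.42645641]
[[12, 152, 221], [12, 153, 215], [12, 152, 201], [24, 41, 99], [21, 37, 157], [21, 35, 151], [21, 37, 146], [11, 147, 139]]
```

View pics/w6.png

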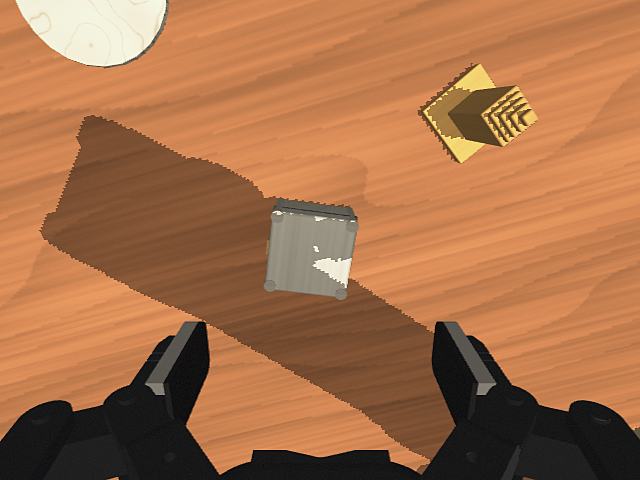

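The box lid spans (272,212)–(348,295) and is tilted about 7° in this view. The turn stopped short, so I'll check the joints.

Run:
```python
from h import *
from workcell import manip
o=manip.get_obs(); print(np.round(o["joint_pos"],3)); R=Rot.from_quat(o["ee_rot"]).as_matrix(); print(R.round(3).tolist(),o["clock"])
W,_=pickle.load(open("w5.pkl","rb")); 
for n in("w1","w2","w3","w4","w5","w6"): print(n,np.round(pickle.load(open(n+".pkl","rb"))[1]["joint_pos"],2))
W,_=pickle.load(open("w6.pkl","rb"))
cor=[(273,214),(354,224),(344,296),(268,287)]
P=np.array([plane(W,q,.036)[:2] for q in cor]); e=np.diff(np.r_[P,P[:1]],axis=0)
print(P.mean(0),np.linalg.norm(e,axis=1),np.degrees(np.arctan2(e[:,1],e[:,0]))%90)
```

```text
[-0.48   0.073 -0.262  1.996  0.035  1.089 -2.6  ]
[[0.963, -0.268, -0.002], [-0.268, -0.963, -0.018], [0.003, 0.018, -1.0]] 14.4
w1 [ 0.58  0.27 -0.32  1.55  0.09  1.34 -1.32]
w2 [ 0.45  0.46 -0.34  1.52  0.16  1.19 -1.48]
w3 [ 0.45  0.49 -0.33  1.54  0.17  1.14 -1.49]
w4 [ 0.7   0.37 -0.28  1.51  0.1   1.28 -1.16]
w5 [ 0.1   0.19 -0.7   1.73  0.13  1.26 -2.2 ]
w6 [-0.48  0.07 -0.26  2.    0.03  1.09 -2.6 ]
[0.36490828 0.27342304] [0.05043502 0.04974638 0.05037401 0.04942204] [66.98453844 68.46447317 66.61362482 68.54616508]
```

{"api": "jog_arm", "payload": {"dr": [[0, 0, -1], [0, 0, -1], [0, 0, -1], [0, 0, -1], [0, 0, -1], [0, 0, -1], [0, 0, -1], [0, 0, -1], [0, 0, -1], [0, 0, -1]], "translation": [[0, 0, 0], [0, 0, 0], [0, 0, 0], [0, 0, 0], [0, 0, 0], [0, 0, 0], [0, 0, 0], [0, 0, 0], [0, 0, 0], [0, 0, 0]], "jaw": [1, 1, 1, 1, 1, 1, 1, 1, 1, 1]}}

```text
clock: 15.4
position: [0.3699, 0.2652, 0.1286]
ee_rot: [0.977, 0.212, -0.003, 0.009]
ft_force: [-0.3, 0.2, -0.0]
grip_width: 0.997
grasp_force: 0.0
```

{"api": "jog_arm", "payload": {"dr": [[0, 0, -1], [0, 0, -1], [0, 0, -1], [0, 0, -1], [0, 0, -1], [0, 0, -1], [0, 0, -1], [0, 0, -1], [0, 0, -1], [0, 0, -1]], "translation": [[0, 0, 0], [0, 0, 0], [0, 0, 0], [0, 0, 0], [0, 0, 0], [0, 0, 0], [0, 0, 0], [0, 0, 0], [0, 0, 0], [0, 0, 0]], "jaw": [1, 1, 1, 1, 1, 1, 1, 1, 1, 1]}}

```text
clock: 16.4
position: [0.3699, 0.2652, 0.1286]
ee_rot: [0.846, 0.533, -0.006, 0.007]
ft_force: [-0.3, 0.5, -0.1]
grip_width: 0.999
grasp_force: 0.0
```

```bash
cat > goto.py <<'E'
# goto.py x y z heading: world target -> units in present tool axes
import sys
from h import *
from workcell import manip
o=manip.get_obs(); R=Rot.from_quat(o["ee_rot"]).as_matrix(); x,y,z,h=map(float,sys.argv[1:5])
c,s=np.cos(np.radians(h)),np.sin(np.radians(h)); G=np.array([[c,s,0],[s,-c,0],[0,0,-1]]).T
print("pos",np.round(o["position"],4),"head",np.degrees(np.arctan2(R[1,0],R[0,0])).round(2),"q",np.round(o["joint_pos"],2),"t",round(o["clock"],2))
d=np.array([x,y,z])-o["position"]
print("trans u now",(R.T@d/.025).round(2),"dr u",(np.degrees(Rot.from_matrix(R.T@G).as_rotvec())/4).round(2),"trans u after turn",(G.T@d/.025).round(2))
E
python3 look.py w7; python3 goto.py .3675 .272 .13 67
```

```text
16.45 [0.3699 0.2652 0.1286] [151.4   95.89  -1.08]
pos [0.3699 0.2652 0.1286] head 64.69 q [-0.42  0.08 -0.32  1.99  0.04  1.09 -1.2 ] t 16.45
trans u now [ 0.2  -0.2  -0.06] dr u [ 0.07  0.25 -0.58] trans u after turn [ 0.21 -0.19 -0.05]
```

{"api": "jog_arm", "payload": {"dr": [[0.07, 0.25, -0.58], [0, 0, 0], [0, 0, 0]], "translation": [[0.2, -0.2, 0], [0, 0, 0], [0, 0, 0]], "jaw": [1, 1, 1]}}

```text
clock: 16.75
position: [0.3673, 0.272, 0.1284]
ee_rot: [0.836, 0.549, -0.0, 0.0]
ft_force: [-0.2, 0.4, 0.0]
grip_width: 1.005
grasp_force: 0.0
```

```bash
python3 look.py w8
python3 - <<'E'
from h import *
W,o=pickle.load(open("w8.pkl","rb"))
hsv=cv2.cvtColor(W["color"],cv2.COLOR_RGB2HSV); m=(hsv[...,1]<75).astype(np.uint8)*255
x,y=proj(W,(.3675,.272,.036)).astype(int); k=np.zeros_like(m); k[y-75:y+75,x-75:x+75]=255
r=cv2.minAreaRect(big(cv2.morphologyEx(m&k,cv2.MORPH_OPEN,np.ones((3,3))))); q=cv2.boxPoints(r)
P=np.array([plane(W,t,.036)[:2] for t in q]); e=np.diff(np.r_[P,P[:1]],axis=0)
print(q.round(0).tolist(),P.mean(0),np.linalg.norm(e,axis=1),np.degrees(np.arctan2(e[:,1],e[:,0]))%90)
v=W["color"][y-110:y+110,x-130:x+130]; cv2.imwrite("pics/w8c.png",cv2.resize(v,None,fx=2.5,fy=2.5)[:,:,::-1]); print(x-130,y-110)
E
python3 goto.py .3675 .272 .005 67
```

```text
16.8 [0.3673 0.2721 0.1284] [ 1.5044e+02  9.8760e+01 -5.0000e-02]
[[273.0, 194.0], [361.0, 194.0], [361.0, 287.0], [273.0, 287.0]] [0.36662699 0.27714108] [0.05312648 0.06177302 0.05761225 0.06176491] [66.59354387 68.53665141 66.57475212 64.37478635]
191 138
pos [0.3673 0.2721 0.1284] head 66.56 q [-0.43  0.07 -0.32  2.    0.03  1.07 -1.17] t 16.8
trans u now [0.   0.01 4.94] dr u [ 0.    0.01 -0.11] trans u after turn [0.   0.01 4.94]
```

View pics/w8c.png

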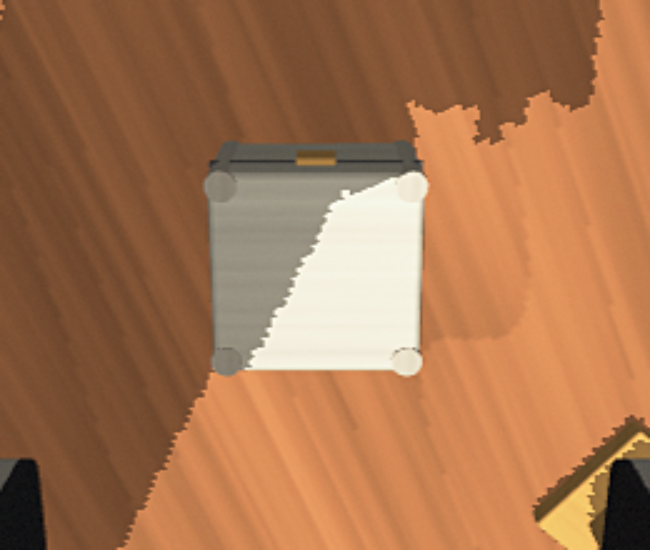

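The lid is aligned with the tool. Its corners are at about (276,207), (360,207), (359,286) and (276,286) full-frame. The square finial's foot is close to the right finger, so I'll check the clearance.

Run:
```python
from h import *
W,o=pickle.load(open("w8.pkl","rb")); R=Rot.from_quat(o["ee_rot"]).as_matrix()
P=np.array([plane(W,t,.036) for t in((275.8,206.8),(360.2,206.8),(359,286),(276.2,286))])
print("box",P.mean(0),((P-o["position"])@R)[:,:2].round(4).tolist())
T=pickle.load(open("cams.pkl","rb"))["top"]
hsv=cv2.cvtColor(T["color"],cv2.COLOR_RGB2HSV)
print(hsv[305,225:255].tolist())
m=hsvmask(T,(19,90,60),(34,255,255),(218,285,260,328)); r=cv2.minAreaRect(big(m)); q=cv2.boxPoints(r)
Q=np.array([plane(T,t,.008) for t in q])+[.0025,-.001,0]; print("foot",q.round(1).tolist(),Q.mean(0),((Q-o["position"])@R)[:,:2].round(4).tolist(),np.linalg.norm(Q[1]-Q[0]),np.linalg.norm(Q[1]-Q[2]),np.degrees(np.arctan2(*(Q[1]-Q[0])[[1,0]]))%90)
```

```text
box [0.36564861 0.27364163 0.036     ] [[0.0274, -0.0277], [0.0274, 0.0238], [-0.0257, 0.0248], [-0.0257, -0.0294]]
[[14, 145, 190], [14, 146, 191], [16, 143, 186], [19, 143, 173], [19, 152, 149], [17, 153, 133], [21, 141, 176], [23, 132, 191], [20, 147, 168], [20, 130, 216], [23, 129, 214], [25, 125, 213], [27, 117, 201], [20, 144, 150], [21, 141, 184], [23, 128, 219], [24, 133, 200], [15, 148, 88], [18, 154, 116], [23, 138, 176], [23, 126, 219], [23, 125, 215], [23, 126, 213], [24, 130, 214], [23, 132, 203], [14, 157, 169], [13, 147, 186], [13, 144, 189], [14, 147, 187], [14, 144, 189]]
foot [[225.10000610351562, 300.70001220703125], [243.8000030517578, 292.20001220703125], [252.10000610351562, 310.29998779296875], [233.39999389648438, 318.79998779296875]] [0.42237561 0.14963465 0.008     ] [[-0.0588, 0.097], [-0.0889, 0.1304], [-0.1218, 0.1013], [-0.0918, 0.0681]] 0.04490914859313684 0.04392391537987129 24.534700451673615
```

{"api": "jog_arm", "payload": {"dr": [[0, 0, -0.05], [0, 0, 0], [0, 0, 0], [0, 0, 0], [0, 0, 0], [0, 0, 0], [0, 0, 0], [0, 0, 0], [0, 0, 0]], "translation": [[0.02, -0.04, 0.7], [0, 0, 0.7], [0, 0, 0.7], [0, 0, 0.7], [0, 0, 0.7], [0, 0, 0.7], [0, 0, 0.7], [0, 0, 0], [0, 0, 0]], "jaw": [1, 1, 1, 1, 1, 1, 1, 1, 1]}}

```text
clock: 17.7
position: [0.3662, 0.2734, 0.0061]
ee_rot: [0.835, 0.551, -0.0, 0.0]
ft_force: [-0.7, 0.6, -0.1]
grip_width: 0.997
grasp_force: 0.0
```

{"api": "jog_arm", "payload": {"dr": [[0, 0, 0], [0, 0, 0], [0, 0, 0], [0, 0, 0], [0, 0, 0], [0, 0, 0]], "translation": [[0, 0, 0], [0, 0, 0], [0, 0, 0], [0, 0, 0], [0, 0, 0], [0, 0, 0]], "jaw": [0.4, 0.4, 0.4, 0.4, 0.4, 0.4], "squeeze": 50}}

```text
clock: 18.3
position: [0.3668, 0.2738, 0.0068]
ee_rot: [0.834, 0.551, 0.001, 0.0]
ft_force: [-1.0, -0.5, 6.2]
grip_width: 0.623
grasp_force: 52.7
```

```bash
python3 goto.py .5623 -.337 .2 67
```

```text
pos [0.3668 0.2738 0.0068] head 66.9 q [-0.46  0.26 -0.31  2.1   0.11  0.8  -1.23] t 18.3
trans u now [-19.4   16.79  -7.72] dr u [ 0.02 -0.01 -0.03] trans u after turn [-19.44  16.74  -7.73]
```

{"api": "jog_arm", "payload": {"dr": [[0, 0, 0], [0, 0, 0], [0, 0, 0], [0, 0, 0], [0, 0, 0], [0, 0, 0], [0, 0, 0], [0, 0, 0], [0, 0, 0]], "translation": [[0, 0, -0.4], [0, 0, -0.9], [0, 0, -1], [0, 0, -1], [0, 0, -1], [0, 0, -1], [0, 0, -1], [0, 0, -1], [0, 0, -0.4]], "jaw": [0.4, 0.4, 0.4, 0.4, 0.4, 0.4, 0.4, 0.4, 0.4]}}

```text
clock: 19.2
position: [0.3666, 0.274, 0.2011]
ee_rot: [0.834, 0.551, 0.002, 0.0]
ft_force: [0.0, 0.0, -3.1]
grip_width: 0.625
grasp_force: 53.5
```

{"api": "jog_arm", "payload": {"dr": [[0, 0, 0], [0, 0, 0], [0, 0, 0], [0, 0, 0], [0, 0, 0], [0, 0, 0], [0, 0, 0], [0, 0, 0], [0, 0, 0], [0, 0, 0]], "translation": [[-0.97, 0.84, 0], [-0.97, 0.84, 0], [-0.97, 0.84, 0], [-0.97, 0.84, 0], [-0.97, 0.84, 0], [-0.97, 0.84, 0], [-0.97, 0.84, 0], [-0.97, 0.84, 0], [-0.97, 0.84, 0], [-0.97, 0.84, 0]], "jaw": [0.4, 0.4, 0.4, 0.4, 0.4, 0.4, 0.4, 0.4, 0.4, 0.4]}}

```text
clock: 20.2
position: [0.4639, -0.0331, 0.198]
ee_rot: [0.834, 0.551, -0.001, -0.0]
ft_force: [1.0, 0.3, -2.3]
grip_width: 0.624
grasp_force: 53.5
```

{"api": "jog_arm", "payload": {"dr": [[0, 0, 0], [0, 0, 0], [0, 0, 0], [0, 0, 0], [0, 0, 0], [0, 0, 0], [0, 0, 0], [0, 0, 0], [0, 0, 0], [0, 0, 0]], "translation": [[-0.97, 0.84, 0], [-0.97, 0.84, 0], [-0.97, 0.84, 0], [-0.97, 0.84, 0], [-0.97, 0.84, 0], [-0.97, 0.84, 0], [-0.97, 0.84, 0], [-0.97, 0.84, 0], [0, 0, 0], [0, 0, 0]], "jaw": [0.4, 0.4, 0.4, 0.4, 0.4, 0.4, 0.4, 0.4, 0.4, 0.4]}}

```text
clock: 21.2
position: [0.5421, -0.2765, 0.1976]
ee_rot: [0.835, 0.551, -0.001, -0.001]
ft_force: [-0.2, 0.8, -3.2]
grip_width: 0.623
grasp_force: 53.7
```

```bash
python3 look.py w9; python3 goto.py .5623 -.337 .09 67
```

```text
21.25 [ 0.5424 -0.2756  0.1979] [-1.5011e+02 -9.9210e+01  7.0000e-02]
pos [ 0.5424 -0.2756  0.1979] head 66.92 q [ 0.18  0.32  0.26  1.57 -0.08  1.27  0.06] t 21.25
trans u now [-1.95  1.7   4.31] dr u [-0.02  0.   -0.02] trans u after turn [-1.95  1.69  4.31]
```

View pics/w9.png

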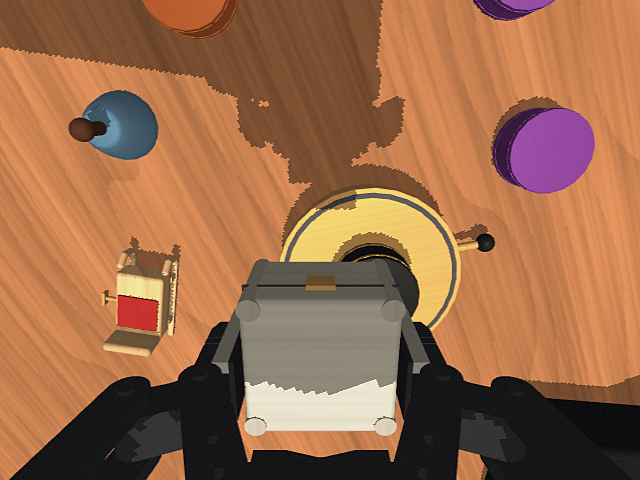

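The box is held level. Its lid corners are at about (238,291), (405,291), (397,432) and (245,432), and the plinth edge shows at (390,280).

Run:
```python
from h import *
W,o=pickle.load(open("w9.pkl","rb")); R=Rot.from_quat(o["ee_rot"]).as_matrix()
P=np.array([plane(W,t,o["position"][2]+.0295) for t in((238,291),(405,291),(397,432),(245,432))])
print(((P-o["position"])@R).round(4).tolist())
W,o=pickle.load(open("w3.pkl","rb"));R=Rot.from_quat(o["ee_rot"]).as_matrix()
P=np.array([plane(W,t,o["position"][2]+.031) for t in((321,287),(321,445))]);print(((P-o["position"])@R).round(4).tolist())
```

```text
[[0.0289, -0.0265, -0.0295], [0.0289, 0.0261, -0.0295], [-0.0273, 0.0271, -0.0295], [-0.0273, -0.0278, -0.0295]]
[[0.0308, -0.0005, -0.031], [-0.0327, -0.0004, -0.031]]
```

{"api": "jog_arm", "payload": {"dr": [[-0.02, 0, -0.02], [0, 0, 0], [0, 0, 0], [0, 0, 0], [0, 0, 0], [0, 0, 0], [0, 0, 0], [0, 0, 0], [0, 0, 0]], "translation": [[-0.66, 0.55, 0], [-0.66, 0.55, 0], [-0.67, 0.56, 0], [0, 0, 0.8], [0, 0, 0.8], [0, 0, 0.8], [0, 0, 0.8], [0, 0, 0.8], [0, 0, 0]], "jaw": [0.4, 0.4, 0.4, 0.4, 0.4, 0.4, 0.4, 0.4, 0.4]}}

```text
clock: 22.15
position: [0.5602, -0.3358, 0.0956]
ee_rot: [0.833, 0.553, -0.001, -0.002]
ft_force: [0.3, 0.1, -1.7]
grip_width: 0.622
grasp_force: 53.7
```

```bash
python3 goto.py .561 -.3377 .088 67
```

```text
pos [ 0.5602 -0.3358  0.0956] head 67.09 q [ 0.27  0.5   0.27  1.54 -0.14  1.12  0.17] t 22.15
trans u now [-0.06  0.06  0.31] dr u [-0.06 -0.01  0.02] trans u after turn [-0.06  0.06  0.31]
```

{"api": "jog_arm", "payload": {"dr": [[0, 0, 0], [0, 0, 0], [0, 0, 0], [0, 0, 0]], "translation": [[-0.06, 0.06, 0.15], [0, 0, 0.15], [0, 0, 0], [0, 0, 0]], "jaw": [0.4, 0.4, 0.4, 0.4]}}

```text
clock: 22.55
position: [0.5626, -0.3404, 0.0918]
ee_rot: [0.834, 0.552, 0.0, 0.001]
ft_force: [-0.1, -0.7, -2.6]
grip_width: 0.618
grasp_force: 53.8
```

{"api": "jog_arm", "payload": {"dr": [[0, 0, 0], [0, 0, 0], [0, 0, 0]], "translation": [[0, 0, 0.05], [0, 0, 0], [0, 0, 0]], "jaw": [0.4, 0.4, 0.4]}}

```text
clock: 22.85
position: [0.5624, -0.3404, 0.09]
ee_rot: [0.834, 0.552, 0.0, 0.001]
ft_force: [0.2, -0.3, -2.4]
grip_width: 0.621
grasp_force: 53.8
```

{"api": "jog_arm", "payload": {"dr": [[0, 0, 0], [0, 0, 0], [0, 0, 0]], "translation": [[0, 0, 0.04], [0, 0, 0], [0, 0, 0]], "jaw": [0.4, 0.4, 0.4]}}

```text
clock: 23.15
position: [0.5623, -0.3404, 0.0889]
ee_rot: [0.834, 0.552, 0.0, 0.001]
ft_force: [-0.5, 0.5, -2.8]
grip_width: 0.623
grasp_force: 53.8
```

{"api": "jog_arm", "payload": {"dr": [[0, 0, 0], [0, 0, 0], [0, 0, 0], [0, 0, 0]], "translation": [[0.08, -0.09, 0.02], [0, 0, 0], [0, 0, 0], [0, 0, 0]], "jaw": [0.4, 0.4, 0.4, 0.4]}}

```text
clock: 23.55
position: [0.5611, -0.3376, 0.0884]
ee_rot: [0.834, 0.552, 0.0, 0.001]
ft_force: [0.1, 0.4, -1.8]
grip_width: 0.623
grasp_force: 53.8
```

{"api": "jog_arm", "payload": {"dr": [[0, 0, 0], [0, 0, 0], [0, 0, 0]], "translation": [[0, 0, 0.04], [0, 0, 0], [0, 0, 0]], "jaw": [0.4, 0.4, 0.4]}}

```text
clock: 23.85
position: [0.561, -0.3376, 0.0873]
ee_rot: [0.834, 0.552, 0.0, 0.001]
ft_force: [-0.3, 0.2, -2.4]
grip_width: 0.62
grasp_force: 53.8
```

{"api": "jog_arm", "payload": {"dr": [[0, 0, 0], [0, 0, 0], [0, 0, 0]], "translation": [[0, 0, 0.04], [0, 0, 0], [0, 0, 0]], "jaw": [0.4, 0.4, 0.4]}}

```text
clock: 24.15
position: [0.561, -0.3376, 0.0863]
ee_rot: [0.834, 0.552, 0.0, 0.001]
ft_force: [0.1, 0.5, -2.5]
grip_width: 0.624
grasp_force: 53.8
```

{"api": "jog_arm", "payload": {"dr": [[0, 0, 0], [0, 0, 0]], "translation": [[0, 0, 0.03], [0, 0, 0]], "jaw": [0.4, 0.4]}}

```text
clock: 24.35
position: [0.5611, -0.3377, 0.086]
ee_rot: [0.834, 0.552, 0.0, 0.001]
ft_force: [-1.3, 0.6, 1.3]
grip_width: 0.623
grasp_force: 54.1
```

{"api": "jog_arm", "payload": {"dr": [[0, 0, 0], [0, 0, 0]], "translation": [[0, 0, 0.03], [0, 0, 0]], "jaw": [0.4, 0.4]}}

```text
clock: 24.55
position: [0.5611, -0.3377, 0.086]
ee_rot: [0.834, 0.552, 0.0, 0.001]
ft_force: [-3.2, 2.4, 7.6]
grip_width: 0.626
grasp_force: 55.1
```

{"api": "jog_arm", "payload": {"dr": [[0, 0, 0], [0, 0, 0]], "translation": [[0, 0, 0.03], [0, 0, 0]], "jaw": [0.4, 0.4]}}

```text
clock: 24.75
position: [0.5611, -0.3377, 0.0859]
ee_rot: [0.834, 0.552, 0.001, 0.001]
ft_force: [-5.8, 4.5, 13.6]
grip_width: 0.621
grasp_force: 55.9
```

{"api": "jog_arm", "payload": {"dr": [[0, 0, 0], [0, 0, 0], [0, 0, 0], [0, 0, 0], [0, 0, 0], [0, 0, 0], [0, 0, 0], [0, 0, 0], [0, 0, 0], [0, 0, 0]], "translation": [[0, 0, 0], [0, 0, 0], [0, 0, 0], [0, 0, 0], [0, 0, -0.3], [0, 0, -1], [0, 0, -1], [0, 0, -1], [0, 0, -1], [0, 0, -1]], "jaw": [1, 1, 1, 1, 1, 1, 1, 1, 1, 1]}}

```text
clock: 25.75
position: [0.5609, -0.3375, 0.2183]
ee_rot: [0.834, 0.552, 0.0, 0.001]
ft_force: [0.2, -0.1, -1.1]
grip_width: 0.999
grasp_force: 0.0
```

```bash
python3 - <<'E'
from h import *
T=pickle.load(open("cams.pkl","rb"))["top"]
m=hsvmask(T,(0,0,110),(40,95,255),(290,278,330,312)); k=big(m); r=cv2.minAreaRect(k); q=cv2.boxPoints(r)
print(r,[plane(T,p,.03)[:2].round(4).tolist() for p in q],plane(T,r[0],.03))
for n,p in(("ball foot",(226,209)),("tail",(297,291)),("beak",(328,297)),("wingL",(314,286)),("wingR",(314,305))): print(n,plane(T,p,.03 if n!="ball foot" else .008))
E
python3 goto.py .435 0 .236 85
```

```text
((311.5, 294.5), (19.0, 31.0), 90.0) [[0.4639, 0.024], [0.4639, -0.0433], [0.4228, -0.0433], [0.4228, 0.0238]] [ 0.44330572 -0.00970239  0.03      ]
ball foot [0.63474319 0.1819944  0.008     ]
tail [0.45086071 0.02175228 0.03      ]
beak [ 0.43792017 -0.04545214  0.03      ]
wingL [ 0.46170009 -0.01511367  0.03      ]
wingR [ 0.42066919 -0.01512975  0.03      ]
pos [ 0.5609 -0.3375  0.2183] head 66.99 q [ 0.26  0.41  0.29  1.41 -0.12  1.34  0.15] t 25.75
trans u now [10.46 -9.91 -0.73] dr u [ 0.03  0.01 -4.5 ] trans u after turn [13.01 -6.19 -0.71]
```

{"api": "jog_arm", "payload": {"dr": [[0, 0, 0], [0, 0, 0], [0, 0, 0], [0, 0, 0], [0, 0, 0], [0, 0, 0], [0, 0, 0], [0, 0, 0], [0, 0, 0], [0, 0, 0]], "translation": [[0.95, -0.86, 0], [0.95, -0.86, 0], [0.95, -0.86, 0], [0.95, -0.86, 0], [0.95, -0.86, 0], [0.95, -0.86, 0], [0.95, -0.86, 0], [0.95, -0.86, 0], [0.95, -0.86, 0], [0.95, -0.86, 0]], "jaw": [1, 1, 1, 1, 1, 1, 1, 1, 1, 1]}}

```text
clock: 26.75
position: [0.4554, -0.0338, 0.2169]
ee_rot: [0.834, 0.552, 0.001, 0.001]
ft_force: [1.0, 0.4, 0.5]
grip_width: 1.002
grasp_force: 0.0
```

{"api": "jog_arm", "payload": {"dr": [[0, 0, 0], [0, 0, -0.75], [0, 0, -0.75], [0, 0, -0.75], [0, 0, -0.75], [0, 0, 0], [0, 0, 0], [0, 0, 0]], "translation": [[0.9, -0.86, 0], [0, 0, 0.6], [0, 0, 0.6], [0, 0, 0.6], [0, 0, 0.6], [0, 0, 0], [0, 0, 0], [0, 0, 0]], "jaw": [1, 1, 1, 1, 1, 1, 1, 1]}}

```text
clock: 27.55
position: [0.4455, -0.0058, 0.1573]
ee_rot: [0.772, 0.635, 0.001, 0.001]
ft_force: [-0.1, -0.0, 0.3]
grip_width: 1.005
grasp_force: 0.0
```

```bash
python3 look.py w10; python3 goto.py .445 -.005 .012 79
python3 - <<'E'
from h import *
from workcell import optics
T=optics.camera("top"); pickle.dump(T,open("t10.pkl","wb"))
W,_=pickle.load(open("w10.pkl","rb"))
v=np.zeros((480,800,3),np.uint8); v[:,:500]=W["color"][:,70:570]; v[:300,500:]=cv2.resize(T["color"][200:280,425:505],(300,300),interpolation=cv2.INTER_CUBIC)
cv2.imwrite("pics/m10.png",v[:,:,::-1])
E
```

```text
27.6 [ 0.4455 -0.0058  0.1572] [138.86 114.32   0.14]
pos [ 0.4455 -0.0058  0.1572] head 78.93 q [-0.13 -0.01  0.04  2.01  0.    1.13 -0.28] t 27.6
trans u now [ 0.03 -0.04  5.81] dr u [ 0.04  0.01 -0.02] trans u after turn [ 0.03 -0.03  5.81]
```

View pics/m10.png

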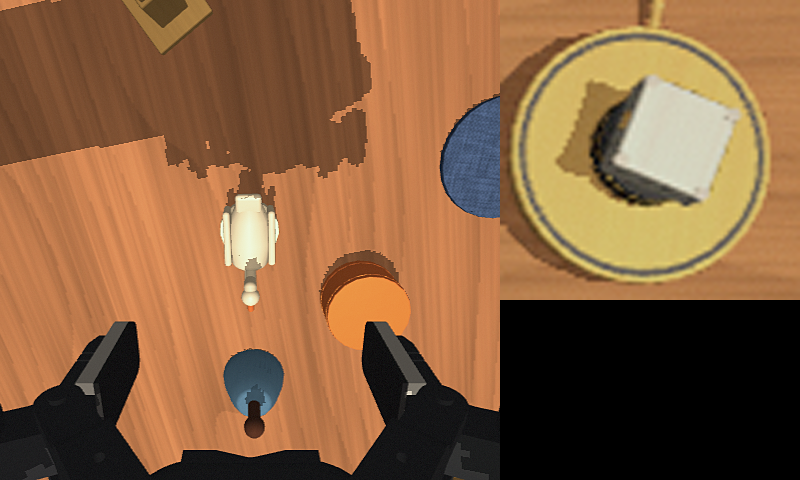

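On the left, the swan is aligned with the tool. Its wings span columns 222–278 (+70 for full-frame) around row 230, and its head is at (250,297). The orange drum is at the right and the bell at (253,380). The inset shows the box squarely on the plinth with lid corners at (650,75), (740,115), (700,203) and (613,150).

Run:
```python
from h import *
W,o=pickle.load(open("w10.pkl","rb")); T=pickle.load(open("t10.pkl","rb")); R=Rot.from_quat(o["ee_rot"]).as_matrix()
r=blob(T,(472,236),40,True); print("box",r,plane(T,r[0],.115), "ring .5589 -.3362, plinth .5589 -.3350")
f=lambda p,z:((plane(W,p,z)-o["position"])@R)[:2].round(4)
print("orange",f((439,313),.034),"bell",f((323,375),.02),"wings",f((297,235),.04),f((345,235),.04),f((321,197),.04),"tail tip")
m=hsvmask(W,(0,0,90),(60,110,255),(270,180,370,315)); 
for row in range(195,315,8):
    c=np.flatnonzero(m[row]); print(row,(c.min(),c.max()) if len(c) else None,end=" ")
h=proj(W,o["position"]+R@[0,0,.1172]); print("px of TCP axis at z .04",h,"at .008",proj(W,o["position"]+R@[0,0,.149]))
# swan rest: foot circle predicted
```

```text
box ((471.7585754394531, 236.1034393310547), (25.62595558166504, 24.8831729888916), 21.801406860351562) [ 0.56027168 -0.33906826  0.115     ] ring .5589 -.3362, plinth .5589 -.3350
orange [-0.0626  0.0898] bell [-0.1294  0.002 ] wings [ 0.0016 -0.0165] [0.0016 0.0167] [0.0283 0.    ] tail tip
195 (np.int64(306), np.int64(330)) 203 (np.int64(305), np.int64(334)) 211 (np.int64(294), np.int64(344)) 219 (np.int64(292), np.int64(346)) 227 (np.int64(290), np.int64(348)) 235 (np.int64(290), np.int64(347)) 243 (np.int64(294), np.int64(344)) 251 (np.int64(294), np.int64(344)) 259 (np.int64(295), np.int64(344)) 267 (np.int64(307), np.int64(332)) 275 (np.int64(315), np.int64(325)) 283 (np.int64(314), np.int64(325)) 291 (np.int64(313), np.int64(327)) 299 (np.int64(312), np.int64(328)) 307 None px of TCP axis at z .04 [320.88376136 237.15128035] at .008 [320.77457034 224.3316987 ]
```

{"api": "jog_arm", "payload": {"dr": [[0.04, 0.01, 0], [0, 0, 0], [0, 0, 0], [0, 0, 0], [0, 0, 0], [0, 0, 0], [0, 0, 0], [0, 0, 0], [0, 0, 0]], "translation": [[-0.04, -0.04, 0.83], [0, 0, 0.83], [0, 0, 0.83], [0, 0, 0.83], [0, 0, 0.83], [0, 0, 0.83], [0, 0, 0.83], [0, 0, 0], [0, 0, 0]], "jaw": [1, 1, 1, 1, 1, 1, 1, 1, 1]}}

```text
clock: 28.55
position: [0.4439, -0.0066, 0.0115]
ee_rot: [0.772, 0.636, -0.001, -0.001]
ft_force: [-0.5, -0.1, 1.0]
grip_width: 1.004
grasp_force: 0.0
```

{"api": "jog_arm", "payload": {"dr": [[0, 0, 0], [0, 0, 0], [0, 0, 0], [0, 0, 0], [0, 0, 0], [0, 0, 0], [0, 0, 0], [0, 0, 0]], "translation": [[0, 0, 0], [0, 0, 0], [0, 0, 0], [0, 0, 0], [0, 0, 0], [0, 0, 0], [0, 0, 0], [0, 0, 0]], "jaw": [0.8, 0.7, 0.6, 0.5, 0.45, 0.3, 0.3, 0.3], "squeeze": 30}}

```text
clock: 29.35
position: [0.4439, -0.0066, 0.0112]
ee_rot: [0.772, 0.636, -0.0, -0.0]
ft_force: [-0.9, -0.2, 5.2]
grip_width: 0.415
grasp_force: 30.3
```

{"api": "jog_arm", "payload": {"dr": [[0, 0, 0], [0, 0, 0], [0, 0, 0], [0, 0, 0]], "translation": [[0, 0, -0.2], [0, 0, -0.3], [0, 0, 0], [0, 0, 0]], "jaw": [0.3, 0.3, 0.3, 0.3]}}

```text
clock: 29.75
position: [0.4437, -0.0066, 0.0236]
ee_rot: [0.772, 0.636, -0.0, -0.0]
ft_force: [-0.2, -0.1, -1.6]
grip_width: 0.415
grasp_force: 30.2
```

```bash
python3 look.py w11; python3 goto.py .5611 -.3377 .23 79
python3 - <<'E'
from h import *
from workcell import optics
S=optics.camera("side"); pickle.dump(S,open("s11.pkl","wb"))
W,_=pickle.load(open("w11.pkl","rb"))
v=np.zeros((480,800,3),np.uint8); v[:,:400]=W["color"][:,120:520]; x,y=proj(S,(.445,-.005,.05)).astype(int)
v[:400,400:]=cv2.resize(S["color"][y-50:y+50,x-50:x+50],(400,400),interpolation=cv2.INTER_CUBIC)
cv2.imwrite("pics/m11.png",v[:,:,::-1])
E
```

```text
29.8 [ 0.4436 -0.0066  0.0234] [-1.3886e+02 -1.1445e+02  8.0000e-02]
pos [ 0.4436 -0.0066  0.0234] head 78.99 q [-0.13  0.18  0.04  2.14 -0.01  0.82 -0.27] t 29.8
trans u now [-12.1    7.13  -8.27] dr u [-0.02  0.   -0.  ] trans u after turn [-12.1    7.14  -8.26]
```

View pics/m11.png

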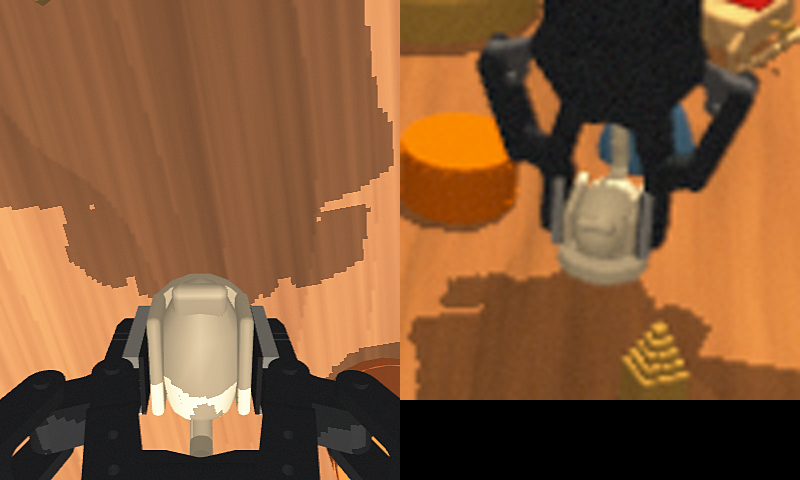

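The swan is held upright between the wings. The foot's rear edge is at full-frame (320,274) and the wing tops run from row 292 to 413. The side crop also shows it level.

Run:
```python
from h import *
W,o=pickle.load(open("w11.pkl","rb")); R=Rot.from_quat(o["ee_rot"]).as_matrix(); z=o["position"][2]
f=lambda p,dz:((plane(W,p,z+dz)-o["position"])@R)[:2].round(4)
print("foot edge-23mm",f((320,274),-.0115)-[.023,0],f((320,274),-.0035)-[.023,0],"wings",f((276,292),.0285),f((276,413),.0285))
```

```text
foot edge-23mm [-0.005  -0.0005] [-0.0015 -0.0006] wings [ 0.0291 -0.0147] [-0.0189 -0.0164]
```

{"api": "jog_arm", "payload": {"dr": [[0, 0, 0], [0, 0, 0], [0, 0, 0], [0, 0, 0], [0, 0, 0], [0, 0, 0], [0, 0, 0], [0, 0, 0], [0, 0, 0], [0, 0, 0]], "translation": [[0, 0, -0.5], [0, 0, -0.9], [0, 0, -1], [0, 0, -1], [0, 0, -1], [0, 0, -1], [0, 0, -1], [0, 0, -1], [0, 0, -1], [-0.3, 0.15, -0.65]], "jaw": [0.3, 0.3, 0.3, 0.3, 0.3, 0.3, 0.3, 0.3, 0.3, 0.3]}}

```text
clock: 30.85
position: [0.4463, -0.014, 0.2523]
ee_rot: [0.771, 0.637, 0.001, 0.0]
ft_force: [0.1, 0.1, -1.5]
grip_width: 0.42
grasp_force: 30.2
```

{"api": "jog_arm", "payload": {"dr": [[0, 0, 0], [0, 0, 0], [0, 0, 0], [0, 0, 0], [0, 0, 0], [0, 0, 0], [0, 0, 0], [0, 0, 0], [0, 0, 0], [0, 0, 0]], "translation": [[-0.6, 0.3, 0], [-0.8, 0.4, 0], [-0.85, 0.42, 0], [-0.85, 0.42, 0], [-0.85, 0.42, 0], [-0.85, 0.42, 0], [-0.85, 0.42, 0], [-0.85, 0.42, 0], [-0.85, 0.42, 0], [-0.85, 0.42, 0]], "jaw": [0.3, 0.3, 0.3, 0.3, 0.3, 0.3, 0.3, 0.3, 0.3, 0.3]}}

```text
clock: 31.85
position: [0.5066, -0.2362, 0.2503]
ee_rot: [0.772, 0.636, -0.0, -0.001]
ft_force: [0.4, 0.1, -1.8]
grip_width: 0.415
grasp_force: 30.2
```

{"api": "jog_arm", "payload": {"dr": [[0, 0, 0], [0, 0, 0], [0, 0, 0], [0, 0, 0], [0, 0, 0], [0, 0, 0], [0, 0, 0], [0, 0, 0], [0, 0, 0], [0, 0, 0]], "translation": [[-0.85, 0.42, 0], [-0.85, 0.42, 0], [-0.85, 0.42, 0], [-0.85, 0.42, 0], [-0.85, 0.42, 0], [-0.8, 0.4, 0], [-0.6, 0.3, 0], [-0.3, 0.2, 0], [0, 0, 0], [0, 0, 0]], "jaw": [0.3, 0.3, 0.3, 0.3, 0.3, 0.3, 0.3, 0.3, 0.3, 0.3]}}

```text
clock: 32.85
position: [0.552, -0.3948, 0.2496]
ee_rot: [0.771, 0.636, -0.0, -0.001]
ft_force: [-0.5, 0.6, -0.8]
grip_width: 0.416
grasp_force: 30.2
```

```bash
python3 look.py w12; python3 goto.py .5611 -.337 .2 79
python3 - <<'E'
from h import *
W,o=pickle.load(open("w12.pkl","rb")); print(proj(W,(.5614,-.337,.115)))
E
```

```text
32.9 [ 0.5521 -0.3946  0.2497] [-1.3879e+02 -1.1450e+02  4.0000e-02]
pos [ 0.5521 -0.3946  0.2497] head 79.04 q [ 0.31  0.46  0.36  1.29 -0.16  1.43  0.46] t 32.9
trans u now [ 2.33 -0.08  1.99] dr u [-0.02 -0.01  0.01] trans u after turn [ 2.33 -0.08  1.99]
[318.71330253 148.22471614]
```

View pics/w12.png

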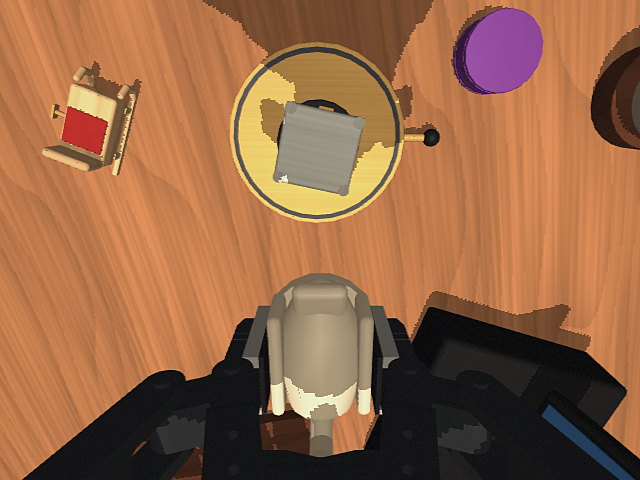

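The box lid centre is at about (318,148), where the prediction puts it (318.7,148.2). The swan is still upright. I'll move over the box and descend.

{"api": "jog_arm", "payload": {"dr": [[-0.02, 0, 0], [0, 0, 0], [0, 0, 0], [0, 0, 0], [0, 0, 0], [0, 0, 0], [0, 0, 0], [0, 0, 0], [0, 0, 0], [0, 0, 0]], "translation": [[0.5, -0.07, 0], [0.8, 0, 0], [0.8, 0, 0], [0.41, 0, 0.5], [0, 0, 0.8], [0, 0, 0.8], [0, 0, 0.8], [0, 0, 0.6], [0, 0, 0], [0, 0, 0]], "jaw": [0.3, 0.3, 0.3, 0.3, 0.3, 0.3, 0.3, 0.3, 0.3, 0.3]}}

```text
clock: 33.9
position: [0.5622, -0.3336, 0.1622]
ee_rot: [0.772, 0.636, -0.0, 0.0]
ft_force: [-0.0, -0.7, -1.6]
grip_width: 0.415
grasp_force: 30.2
```

{"api": "jog_arm", "payload": {"dr": [[0, 0, 0], [0, 0, 0], [0, 0, 0], [0, 0, 0], [0, 0, 0]], "translation": [[0, 0, 0.4], [0, 0, 0.25], [0, 0, 0], [0, 0, 0], [0, 0, 0]], "jaw": [0.3, 0.3, 0.3, 0.3, 0.3]}}

```text
clock: 34.4
position: [0.5623, -0.3339, 0.146]
ee_rot: [0.772, 0.636, 0.0, 0.0]
ft_force: [-0.9, -1.1, -0.7]
grip_width: 0.415
grasp_force: 30.2
```

```bash
python3 look.py w13;python3 goto.py .5623 -.3326 .1285 79
python3 - <<'E'
from h import *
W,o=pickle.load(open("w12.pkl","rb"))
p=cv2.fitEllipse(cv2.convexHull(big(hsvmask(W,(19,70,90),(35,255,255),(225,35,405,228))))); print("platter hull",p[0],p[1],plane(W,p[0],.045))
E
```

```text
34.45 [ 0.5623 -0.3339  0.1461] [1.3888e+02 1.1446e+02 1.0000e-02]
pos [ 0.5623 -0.3339  0.1461] head 78.99 q [ 0.23  0.46  0.32  1.5  -0.15  1.21  0.38] t 34.45
trans u now [ 0.05 -0.01  0.7 ] dr u [ 0.01  0.   -0.  ] trans u after turn [ 0.05 -0.01  0.7 ]
platter hull (313.6214904785156, 138.82174682617188) (146.97865295410156, 159.73753356933594) [ 0.55709271 -0.33489028  0.045     ]
```

View pics/w13.png

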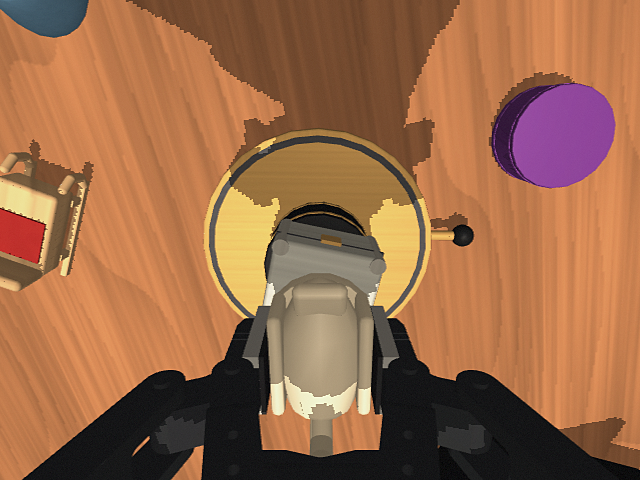

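I've now viewed 15 pictures, one over the limit of 14. I lost count, so from here I'll work from numbers only. This one shows the swan above the lid, whose rear corners are at about (278,246) and (378,265).

{"api": "jog_arm", "payload": {"dr": [[0, 0, 0], [0, 0, 0], [0, 0, 0], [0, 0, 0], [0, 0, 0], [0, 0, 0]], "translation": [[0.04, 0, 0.2], [0, 0, 0.2], [0, 0, 0.2], [0, 0, 0.06], [0, 0, 0], [0, 0, 0]], "jaw": [0.3, 0.3, 0.3, 0.3, 0.3, 0.3]}}

```text
clock: 35.05
position: [0.5624, -0.3329, 0.1293]
ee_rot: [0.772, 0.636, -0.0, 0.0]
ft_force: [-0.4, -0.4, -1.9]
grip_width: 0.417
grasp_force: 30.2
```

{"api": "jog_arm", "payload": {"dr": [[0, 0, 0], [0, 0, 0]], "translation": [[0, 0, 0.04], [0, 0, 0]], "jaw": [0.3, 0.3]}}

```text
clock: 35.25
position: [0.5624, -0.3328, 0.1282]
ee_rot: [0.772, 0.636, -0.0, 0.0]
ft_force: [-1.0, -0.1, -1.8]
grip_width: 0.418
grasp_force: 30.2
```

{"api": "jog_arm", "payload": {"dr": [[0, 0, 0], [0, 0, 0]], "translation": [[0, 0, 0.03], [0, 0, 0]], "jaw": [0.3, 0.3]}}

```text
clock: 35.45
position: [0.5623, -0.3328, 0.1274]
ee_rot: [0.772, 0.636, -0.0, 0.0]
ft_force: [-0.3, 0.6, -1.0]
grip_width: 0.416
grasp_force: 30.2
```

{"api": "jog_arm", "payload": {"dr": [[0, 0, 0], [0, 0, 0]], "translation": [[0, 0, 0.02], [0, 0, 0]], "jaw": [0.3, 0.3]}}

```text
clock: 35.65
position: [0.5623, -0.3328, 0.1268]
ee_rot: [0.772, 0.636, -0.0, -0.0]
ft_force: [0.1, -0.3, -0.9]
grip_width: 0.417
grasp_force: 30.2
```

{"api": "jog_arm", "payload": {"dr": [[0, 0, 0], [0, 0, 0]], "translation": [[0, 0, 0.02], [0, 0, 0]], "jaw": [0.3, 0.3]}}

```text
clock: 35.85
position: [0.5624, -0.3328, 0.1264]
ee_rot: [0.772, 0.636, -0.0, 0.0]
ft_force: [0.1, -0.6, -2.0]
grip_width: 0.417
grasp_force: 30.2
```

{"api": "jog_arm", "payload": {"dr": [[0, 0, 0], [0, 0, 0]], "translation": [[0, 0, 0.02], [0, 0, 0]], "jaw": [0.3, 0.3]}}

```text
clock: 36.05
position: [0.5624, -0.3328, 0.1264]
ee_rot: [0.772, 0.636, 0.0, 0.0]
ft_force: [-1.9, 0.6, 3.2]
grip_width: 0.415
grasp_force: 30.7
```

{"api": "jog_arm", "payload": {"dr": [[0, 0, 0], [0, 0, 0], [0, 0, 0], [0, 0, 0], [0, 0, 0], [0, 0, 0]], "translation": [[0, 0, 0], [0, 0, 0], [0, 0, 0], [0, 0, 0], [0, 0, 0], [0, 0, 0]], "jaw": [0.45, 0.5, 0.6, 0.7, 0.8, 0.8]}}

```text
clock: 36.65
position: [0.5623, -0.3328, 0.1259]
ee_rot: [0.772, 0.636, -0.0, 0.0]
ft_force: [-0.4, 0.4, 0.3]
grip_width: 0.801
grasp_force: 0.0
```

{"api": "jog_arm", "payload": {"dr": [[0, 0, 0], [0, 0, 0], [0, 0, 0], [0, 0, 0], [0, 0, 0], [0, 0, 0], [0, 0, 0], [0, 0, 0]], "translation": [[0, 0, -0.2], [0, 0, -0.5], [0, 0, -0.8], [0, 0, -0.8], [0, 0, -0.8], [0, 0, -0.8], [0, 0, 0], [0, 0, 0]], "jaw": [0.8, 0.8, 0.8, 0.8, 0.8, 0.8, 0.8, 0.8]}}

```text
clock: 37.45
position: [0.5625, -0.3329, 0.2242]
ee_rot: [0.772, 0.636, 0.0, 0.001]
ft_force: [-0.9, 0.8, -0.2]
grip_width: 0.8
grasp_force: 0.0
```

```bash
python3 - <<'E'
from h import *
T=pickle.load(open("cams.pkl","rb"))["top"];S=pickle.load(open("cams.pkl","rb"))["side"]
# ball finial: stem/ball in both views; foot
m=hsvmask(T,(19,90,60),(34,255,255),(208,192,240,224)); k=big(m)
print("top blob",cv2.boundingRect(k))
sm=hsvmask(S,(17,120,60),(34,255,255),(235,262,272,320)); ks=big(sm); x,y,w,h=cv2.boundingRect(ks); print("side",x,y,w,h)
for r in range(y,y+h,3):
    c=np.flatnonzero(sm[r]); print(r,c.min(),c.max(),end="; ")
print()
for r in range(194,222,2):
    c=np.flatnonzero(m[r]); print(r,(c.min(),c.max()) if len(c) else 0,end="; ")
E
python3 goto.py .635 .18 .25 79
```

```text
top blob (215, 199, 20, 21)
side 241 269 26 49
269 250 254; 272 246 258; 275 245 259; 278 246 259; 281 247 258; 284 247 258; 287 247 258; 290 247 258; 293 248 258; 296 248 258; 299 248 262; 302 243 265; 305 241 266; 308 241 266; 311 242 265; 314 243 262; 317 253 253; 
194 0; 196 0; 198 0; 200 (np.int64(217), np.int64(227)); 202 (np.int64(216), np.int64(231)); 204 (np.int64(215), np.int64(232)); 206 (np.int64(216), np.int64(233)); 208 (np.int64(216), np.int64(234)); 210 (np.int64(215), np.int64(234)); 212 (np.int64(215), np.int64(233)); 214 (np.int64(216), np.int64(232)); 216 (np.int64(217), np.int64(231)); 218 (np.int64(220), np.int64(228)); 220 0; pos [ 0.5625 -0.3329  0.2242] head 78.98 q [ 0.22  0.41  0.34  1.41 -0.13  1.35  0.36] t 37.45
trans u now [20.69 -1.07 -1.04] dr u [ 0.02  0.01 -0.  ] trans u after turn [20.69 -1.07 -1.03]
```

{"api": "jog_arm", "payload": {"dr": [[0, 0, 0], [0, 0, 0], [0, 0, 0], [0, 0, 0], [0, 0, 0], [0, 0, 0], [0, 0, 0], [0, 0, 0], [0, 0, 0], [0, 0, 0]], "translation": [[0, 0, -0.6], [0, 0, -0.5], [0.95, -0.05, 0], [0.95, -0.05, 0], [0.95, -0.05, 0], [0.95, -0.05, 0], [0.95, -0.05, 0], [0.95, -0.05, 0], [0.95, -0.05, 0], [0.95, -0.05, 0]], "jaw": [0.8, 0.8, 0.8, 0.8, 0.8, 0.8, 0.8, 0.8, 0.8, 0.8]}}

```text
clock: 38.45
position: [0.589, -0.1435, 0.2519]
ee_rot: [0.772, 0.636, 0.0, 0.0]
ft_force: [0.6, 0.5, -0.5]
grip_width: 0.801
grasp_force: 0.0
```

{"api": "jog_arm", "payload": {"dr": [[0, 0, 0], [0, 0, 0], [0, 0, 0], [0, 0, 0], [0, 0, 0], [0, 0, 0], [0, 0, 0], [0, 0, 0], [0, 0, 0], [0, 0, 0]], "translation": [[0.95, -0.05, 0], [0.95, -0.05, 0], [0.95, -0.05, 0], [0.95, -0.05, 0], [0.95, -0.05, 0], [0.95, -0.05, 0], [0.95, -0.05, 0], [0.95, -0.05, 0], [0.95, -0.05, 0], [0.95, -0.05, 0]], "jaw": [0.8, 0.8, 0.8, 0.8, 0.8, 0.8, 0.8, 0.8, 0.8, 0.8]}}

```text
clock: 39.45
position: [0.6222, 0.092, 0.2518]
ee_rot: [0.772, 0.636, 0.0, 0.0]
ft_force: [-0.4, -0.6, 0.0]
grip_width: 0.803
grasp_force: 0.0
```

{"api": "jog_arm", "payload": {"dr": [[0, 0, 0], [0, 0, 0], [0, 0, 0], [0, 0, 0], [0, 0, 0], [0, 0, 0], [0, 0, 0]], "translation": [[0.95, -0.05, 0], [0.95, -0.05, 0], [0.95, -0.05, 0.5], [0.6, -0.05, 0.5], [0, 0, 0.5], [0, 0, 0], [0, 0, 0]], "jaw": [0.8, 0.8, 0.8, 0.8, 0.8, 0.8, 0.8]}}

```text
clock: 40.15
position: [0.6336, 0.1748, 0.2134]
ee_rot: [0.772, 0.635, -0.001, 0.0]
ft_force: [-0.4, 0.4, -1.1]
grip_width: 0.797
grasp_force: 0.0
```

```bash
python3 look.py w14; python3 goto.py .6365 .18 .025 79
python3 - <<'E'
from h import *
from workcell import optics
T=optics.camera("top"); S=optics.camera("side"); pickle.dump((T,S),open("c14.pkl","wb"))
W,o=pickle.load(open("w14.pkl","rb")); R=Rot.from_quat(o["ee_rot"]).as_matrix()
hsv=cv2.cvtColor(W["color"],cv2.COLOR_RGB2HSV)
b=proj(W,(.6365,.18,.069)); f=proj(W,(.6365,.18,.008)); print("ball px",b,"foot",f)
x,y=((b+f)/2).astype(int); m=hsvmask(W,(18,90,50),(36,255,255),(max(x-80,0),max(y-80,0),x+80,y+80)); k=big(m); bx=cv2.boundingRect(k); print(bx)
for r in range(bx[1],bx[1]+bx[3],5):
    c=np.flatnonzero(m[r]); print(r,c.min(),c.max(),end="; ")
# stack: swan & box in top view
m=hsvmask(T,(0,0,110),(60,95,255),(445,205,505,265)); k=big(m); print("\nstack top blob",cv2.boundingRect(k),cv2.minAreaRect(k))
E
```

```text
40.2 [0.6339 0.175  0.214 ] [1.3898e+02 1.1430e+02 1.0000e-02]
pos [0.6339 0.175  0.214 ] head 78.87 q [-0.41  0.41  0.09  1.4  -0.04  1.34 -0.51] t 40.2
trans u now [0.22 0.06 7.56] dr u [ 0.01  0.01 -0.03] trans u after turn [0.21 0.06 7.56]
ball px [323.28872273 218.65548364] foot [322.72812166 200.55674544]
(295, 170, 15, 49)
170 307 331; 175 303 337; 180 298 341; 185 296 343; 190 295 344; 195 295 344; 200 297 343; 205 299 340; 210 303 335; 215 304 329; 
stack top blob (455, 220, 42, 34) ((475.44378662109375, 235.93492126464844), (37.23077392578125, 29.53846549987793), 22.61986541748047)
```

Run:
```python
from h import *
W,o=pickle.load(open("w14.pkl","rb")); T=pickle.load(open("cams.pkl","rb"))["top"]; S=pickle.load(open("cams.pkl","rb"))["side"]
hsv=cv2.cvtColor(W["color"],cv2.COLOR_RGB2HSV); m=hsvmask(W,(14,60,30),(38,255,255),(280,150,360,250))
for q in(.008,.004): print(plane(W,(319.5,192.5),q))
p=plane(W,(319.5,192.5),.006); print("ball pred px",proj(W,(p[0],p[1],.069)))
print([hsv[r,319].tolist() for r in range(196,250,4)])
# two-view of foot: top foot right/bottom arc, side foot ellipse
print("side foot",plane(S,(253.5,307),.006),"ball tri",tri(T,(219.5,204),S,(252.3,275.5)))
```

```text
[0.6350637  0.18775632 0.008     ]
[0.63490136 0.18694574 0.004     ]
ball pred px [319.43097259 209.70723498]
[[17, 151, 152], [17, 153, 193], [18, 152, 222], [20, 143, 243], [23, 136, 242], [21, 141, 243], [18, 148, 233], [18, 150, 226], [12, 153, 206], [12, 153, 205], [12, 154, 205], [12, 154, 209], [12, 153, 209], [12, 153, 205]]
side foot [0.63487062 0.18792646 0.006     ] ball tri (array([0.63473169, 0.18695433, 0.07126721]), np.float64(7.838671054923062e-05))
```

{"api": "jog_arm", "payload": {"dr": [[0, 0, 0], [0, 0, 0], [0, 0, 0], [0, 0, 0], [0, 0, 0], [0, 0, 0], [0, 0, 0], [0, 0, 0], [0, 0, 0], [0, 0, 0]], "translation": [[0.46, -0.03, 0], [0, 0, 0.84], [0, 0, 0.84], [0, 0, 0.84], [0, 0, 0.84], [0, 0, 0.84], [0, 0, 0.84], [0, 0, 0.84], [0, 0, 0.84], [0, 0, 0.84]], "jaw": [0.8, 0.8, 0.8, 0.8, 0.8, 0.8, 0.8, 0.8, 0.8, 0.8]}}

```text
clock: 41.3
position: [0.6352, 0.1892, 0.0239]
ee_rot: [0.772, 0.636, 0.0, -0.0]
ft_force: [-0.3, -0.4, -0.3]
grip_width: 0.8
grasp_force: 0.0
```

{"api": "jog_arm", "payload": {"dr": [[0, 0, 0], [0, 0, 0], [0, 0, 0], [0, 0, 0], [0, 0, 0], [0, 0, 0], [0, 0, 0], [0, 0, 0]], "translation": [[0, 0, 0], [0, 0, 0], [0, 0, 0], [0, 0, 0], [0, 0, 0], [0, 0, 0], [0, 0, 0], [0, 0, 0]], "jaw": [0.8, 0.6, 0.4, 0.1, 0.1, 0.1, 0.1, 0.1], "squeeze": 40}}

```text
clock: 42.1
position: [0.6358, 0.1886, 0.0258]
ee_rot: [0.772, 0.636, 0.001, 0.0]
ft_force: [-0.0, -0.1, 6.6]
grip_width: 0.25
grasp_force: 38.5
```

{"api": "jog_arm", "payload": {"dr": [[0, 0, 0], [0, 0, 0], [0, 0, 0], [0, 0, 0], [0, 0, 0], [0, 0, 0]], "translation": [[0, 0, -0.4], [0, 0, -0.8], [0, 0, -0.8], [0, 0, -0.4], [0, 0, 0], [0, 0, 0]], "jaw": [0.1, 0.1, 0.1, 0.1, 0.1, 0.1]}}

```text
clock: 42.7
position: [0.6346, 0.1881, 0.0838]
ee_rot: [0.772, 0.636, -0.0, -0.0]
ft_force: [0.3, -0.4, -1.5]
grip_width: 0.254
grasp_force: 38.9
```

```bash
python3 look.py w15; python3 goto.py .640 .005 .085 79
python3 - <<'E'
from h import *
W,o=pickle.load(open("w15.pkl","rb")); R=Rot.from_quat(o["ee_rot"]).as_matrix()
# foot bottom is 25 mm below TCP: far rim of foot
m=hsvmask(W,(18,80,40),(36,255,255),(240,150,400,420)); k=big(m); x,y,w,h=cv2.boundingRect(k); print(x,y,w,h)
for r in range(y,min(y+h,y+70),5):
    c=np.flatnonzero(m[r]); print(r,c.min(),c.max(),end="; ")
z=o["position"][2]
for dz in(-.025,-.017): print(((plane(W,(320,y),z+dz)-o["position"])@R).round(4)-[.023,0,0])
E
```

```text
42.75 [0.6343 0.188  0.0833] [-138.88 -114.46    0.15]
pos [0.6343 0.188  0.0833] head 78.99 q [-0.41  0.52  0.07  1.52 -0.04  1.1  -0.52] t 42.75
trans u now [-7.14  1.62 -0.06] dr u [-0.02  0.01 -0.  ] trans u after turn [-7.14  1.62 -0.07]
323 290 25 64
290 274 363; 295 272 367; 300 271 368; 305 295 369; 310 272 368; 315 272 346; 320 301 346; 325 296 346; 330 296 343; 335 294 341; 340 299 347; 345 292 349; 350 293 348; [-0.019  -0.0004  0.025 ]
[-0.0152 -0.0004  0.017 ]
```

Run:
```python
from h import *
for n in("w1","w2","w3","w14"):
    W,o=pickle.load(open(n+".pkl","rb")); p=proj(W,(.6385,.006,.006)); 
    x,y=p.astype(int); m=hsvmask(W,(100,60,20),(125,255,255),(max(0,x-90),max(0,y-90),x+90,y+90)) 
    k=big(m); e=cv2.fitEllipse(cv2.convexHull(k)); print(n,p.round(0),cv2.boundingRect(k),np.round(e[0]+e[1],1),plane(W,e[0],.006).round(4))
for n in("w5","w6"):
    W,o=pickle.load(open(n+".pkl","rb")); p=proj(W,(.553,.352,.006)); x,y=p.astype(int)
    m=hsvmask(W,(0,0,90),(180,75,255),(max(0,x-75),max(0,y-75),x+75,y+75)); k=big(m); e=cv2.fitEllipse(cv2.convexHull(k)); print(n,p.round(0),cv2.boundingRect(k),np.round(e[0]+e[1],1),plane(W,e[0],.006).round(4))
```

```text
w1 [54. 92.] (2, 36, 107, 110) [ 54.5  90.7  95.9 119.2] [0.6396 0.0053 0.006 ]
w2 [ 66. 206.] (0, 141, 134, 126) [ 66.6 203.4 116.6 141.6] [0.6406 0.005  0.006 ]
w3 [ 40. 217.] (0, 146, 115, 137) [ 41.2 213.8 126.4 155.2] [0.6407 0.0045 0.006 ]
w14 [356. 360.] (314, 320, 85, 75) [355.7 356.7  74.5  84.9] [0.6386 0.0101 0.006 ]
w5 [168. 113.] (112, 55, 111, 115) [166.8 111.7 104.6 119.2] [0.5537 0.3527 0.006 ]
w6 [ 88. -22.] (16, 0, 147, 53) [8.930e+01 1.000e-01 1.196e+02 1.554e+02] [0.5426 0.3565 0.006 ]
```

{"api": "jog_arm", "payload": {"dr": [[0, 0, 0], [0, 0, 0], [0, 0, 0], [0, 0, 0], [0, 0, 0], [0, 0, 0], [0, 0, 0], [0, 0, 0], [0, 0, 0], [0, 0, 0]], "translation": [[-0.4, 0.1, 0], [-0.87, 0.19, 0], [-0.9, 0.2, 0], [-0.9, 0.2, 0], [-0.9, 0.2, 0], [-0.9, 0.2, 0], [-0.9, 0.2, 0], [-0.9, 0.2, 0], [-0.4, 0.09, 0], [0, 0, 0]], "jaw": [0.1, 0.1, 0.1, 0.1, 0.1, 0.1, 0.1, 0.1, 0.1, 0.1]}}

```text
clock: 43.75
position: [0.6396, 0.0047, 0.0839]
ee_rot: [0.773, 0.635, -0.001, 0.0]
ft_force: [-0.2, 0.2, -0.6]
grip_width: 0.249
grasp_force: 38.8
```

{"api": "jog_arm", "payload": {"dr": [[0, 0, 0], [0, 0, 0], [0, 0, 0], [0, 0, 0], [0, 0, 0], [0, 0, 0], [0, 0, 0]], "translation": [[0, 0, 0.5], [0, 0, 0.5], [0, 0, 0.4], [0, 0, 0.3], [0, 0, 0], [0, 0, 0], [0, 0, 0]], "jaw": [0.1, 0.1, 0.1, 0.1, 0.1, 0.1, 0.1]}}

```text
clock: 44.45
position: [0.6403, 0.0072, 0.0424]
ee_rot: [0.772, 0.636, 0.0, 0.0]
ft_force: [-0.3, -0.3, -1.7]
grip_width: 0.25
grasp_force: 38.9
```

```bash
python3 goto.py .6393 .007 .0325 79
```

```text
pos [0.6403 0.0072 0.0424] head 78.99 q [-0.18  0.52  0.12  1.62 -0.07  1.   -0.22] t 44.45
trans u now [-0.02 -0.04  0.4 ] dr u [ 0.01 -0.   -0.  ] trans u after turn [-0.01 -0.04  0.4 ]
```

{"api": "jog_arm", "payload": {"dr": [[0, 0, 0], [0, 0, 0], [0, 0, 0], [0, 0, 0]], "translation": [[0, -0.04, 0.2], [0, 0, 0.18], [0, 0, 0], [0, 0, 0]], "jaw": [0.1, 0.1, 0.1, 0.1]}}

```text
clock: 44.85
position: [0.6388, 0.0073, 0.0322]
ee_rot: [0.772, 0.636, -0.0, -0.0]
ft_force: [0.9, 0.1, -1.2]
grip_width: 0.249
grasp_force: 39.3
```

{"api": "jog_arm", "payload": {"dr": [[0, 0, 0], [0, 0, 0]], "translation": [[0, 0, 0.03], [0, 0, 0]], "jaw": [0.1, 0.1]}}

```text
clock: 45.05
position: [0.639, 0.0073, 0.0318]
ee_rot: [0.772, 0.636, -0.0, 0.0]
ft_force: [-0.2, 0.5, 0.5]
grip_width: 0.254
grasp_force: 39.4
```

{"api": "jog_arm", "payload": {"dr": [[0, 0, 0], [0, 0, 0]], "translation": [[0, 0, 0.03], [0, 0, 0]], "jaw": [0.1, 0.1]}}

```text
clock: 45.25
position: [0.639, 0.0073, 0.0317]
ee_rot: [0.772, 0.636, 0.0, 0.0]
ft_force: [-3.9, -0.7, 8.7]
grip_width: 0.252
grasp_force: 40.0
```

{"api": "jog_arm", "payload": {"dr": [[0, 0, 0], [0, 0, 0], [0, 0, 0], [0, 0, 0], [0, 0, 0], [0, 0, 0], [0, 0, 0], [0, 0, 0], [0, 0, 0], [0, 0, 0]], "translation": [[0, 0, 0], [0, 0, 0], [0, 0, 0], [0, 0, -0.4], [0, 0, -1], [0, 0, -1], [0, 0, -1], [0, 0, -1], [0, 0, -1], [0, 0, -1]], "jaw": [0.4, 0.6, 0.8, 0.8, 0.8, 0.8, 0.8, 0.8, 0.8, 0.8]}}

```text
clock: 46.25
position: [0.6389, 0.0073, 0.1928]
ee_rot: [0.772, 0.636, 0.0, 0.0]
ft_force: [0.3, 0.5, 0.4]
grip_width: 0.798
grasp_force: 0.0
```

{"api": "jog_arm", "payload": {"dr": [[0, 0, 0], [0, 0, 0], [0, 0, 0], [0, 0, 0], [0, 0, 0], [0, 0, 0], [0, 0, 0], [0, 0, 0], [0, 0, 0], [0, 0, 0]], "translation": [[0.39, -0.95, 0], [0.39, -0.95, 0], [0.39, -0.95, 0], [0.39, -0.95, 0], [0.39, -0.95, 0], [0.39, -0.95, 0], [0.39, -0.95, 0], [0.39, -0.95, 0], [0.39, -0.95, 0], [0.39, -0.95, 0]], "jaw": [0.8, 0.8, 0.8, 0.8, 0.8, 0.8, 0.8, 0.8, 0.8, 0.8]}}

```text
clock: 47.25
position: [0.4237, 0.1489, 0.1917]
ee_rot: [0.772, 0.636, 0.0, 0.0]
ft_force: [0.5, -0.2, -0.1]
grip_width: 0.799
grasp_force: 0.0
```

{"api": "jog_arm", "payload": {"dr": [[0, 0, -0.98], [0, 0, -0.98], [0, 0, -0.98], [0, 0, -0.98], [0, 0, -0.98], [0, 0, -0.98], [0, 0, -0.98], [0, 0, -0.98], [0, 0, -0.98], [0, 0, 0]], "translation": [[0, 0, 0], [0, 0, 0], [0, 0, 0], [0, 0, 0], [0, 0, 0], [0, 0, 0], [0, 0, 0], [0, 0, 0], [0, 0, 0], [0, 0, 0]], "jaw": [0.8, 0.8, 0.8, 0.8, 0.8, 0.8, 0.8, 0.8, 0.8, 0.8]}}

```text
clock: 48.25
position: [0.4246, 0.1484, 0.1916]
ee_rot: [0.542, 0.84, 0.0, 0.0]
ft_force: [-0.2, 0.8, -0.3]
grip_width: 0.8
grasp_force: 0.0
```

```bash
python3 look.py w16; python3 goto.py .4245 .149 .028 114.5
python3 - <<'E'
from h import *
from workcell import optics
T=optics.camera("top"); S=optics.camera("side"); pickle.dump((T,S),open("c16.pkl","wb"))
W,o=pickle.load(open("w16.pkl","rb")); R=Rot.from_quat(o["ee_rot"]).as_matrix()
print(proj(W,(.4245,.149,.008)),proj(W,(.4245,.149,.082)))
m=hsvmask(W,(18,80,40),(36,255,255),(240,120,400,300)); x,y,w,h=cv2.boundingRect(m); print(x,y,w,h)
for r in range(y,y+h,4):
    c=np.flatnonzero(m[r]); print(r,(c.min(),c.max()) if len(c) else 0,end="; ")
# ball vs felt in top view
tf=cv2.fitEllipse(cv2.convexHull(big(hsvmask(T,(100,50,30),(125,255,255),(280,182,332,235))))); print("\nfelt",tf[0],tf[1],plane(T,tf[0],.006))
mb=hsvmask(T,(18,80,60),(34,255,255),(280,182,332,235)); print("ball blob",cv2.boundingRect(big(mb)))
for r in range(190,232,3):
    c=np.flatnonzero(mb[r,280:332])+280; print(r,(c.min(),c.max()) if len(c) else 0,end="; ")
E
```

```text
48.3 [0.4246 0.1484 0.1915] [9.7780e+01 1.5109e+02 4.0000e-02]
pos [0.4246 0.1484 0.1915] head 114.18 q [-0.42 -0.03 -0.01  1.95 -0.    1.21 -0.02] t 48.3
trans u now [0.02 0.   6.54] dr u [ 0.01  0.   -0.08] trans u after turn [0.02 0.01 6.54]
[320.0824065  212.48734278] [320.2589189  240.11384432]
290 181 53 59
181 (np.int64(292), np.int64(341)); 185 (np.int64(291), np.int64(342)); 189 (np.int64(291), np.int64(342)); 193 (np.int64(291), np.int64(329)); 197 (np.int64(291), np.int64(341)); 201 (np.int64(291), np.int64(341)); 205 (np.int64(291), np.int64(332)); 209 (np.int64(291), np.int64(336)); 213 (np.int64(292), np.int64(341)); 217 (np.int64(292), np.int64(341)); 221 (np.int64(292), np.int64(341)); 225 (np.int64(292), np.int64(341)); 229 (np.int64(292), np.int64(341)); 233 (np.int64(302), np.int64(330)); 237 (np.int64(302), np.int64(330)); 
felt (304.7684631347656, 207.99864196777344) (38.423126220703125, 38.7237548828125) [0.637422   0.00566651 0.006     ]
ball blob (295, 197, 21, 21)
190 0; 193 0; 196 0; 199 (np.int64(300), np.int64(310)); 202 (np.int64(297), np.int64(313)); 205 (np.int64(296), np.int64(314)); 208 (np.int64(295), np.int64(315)); 211 (np.int64(296), np.int64(314)); 214 (np.int64(298), np.int64(312)); 217 (np.int64(302), np.int64(307)); 220 0; 223 0; 226 0; 229 0;
```

```bash
python3 - <<'E'
from h import *
W,o=pickle.load(open("w16.pkl","rb")); T,S=pickle.load(open("c16.pkl","rb")); S0=pickle.load(open("cams.pkl","rb"))["side"]
print(plane(W,(316.5,207.5),.008))
m=hsvmask(S0,(17,100,60),(36,255,255),(355,262,402,322)); k=big(m); print(cv2.boundingRect(k))
y0=cv2.boundingRect(k)[1]
for r in range(y0,y0+50,4):
    c=np.flatnonzero(m[r,355:402])+355; print(r,(c.min(),c.max()) if len(c) else 0,end="; ")
top=np.mean(np.flatnonzero(m[y0+1,355:402]))+355; print("\ntip tri with wrist col316: ",tri(S0,(top,y0),W,(316.5,237)))
Tt=pickle.load(open("cams.pkl","rb"))["top"]
kt=hsvmask(Tt,(19,90,60),(34,255,255),(218,285,260,328)); q=cv2.boxPoints(cv2.minAreaRect(big(kt))); print("top foot",plane(Tt,q.mean(0),.008))
E
python3 goto.py .4245 .1525 .028 114.5
```

```text
[0.41993543 0.15171336 0.008     ]
(363, 268, 33, 49)
268 (np.int64(381), np.int64(383)); 272 (np.int64(378), np.int64(385)); 276 (np.int64(374), np.int64(387)); 280 (np.int64(374), np.int64(389)); 284 (np.int64(373), np.int64(388)); 288 (np.int64(373), np.int64(388)); 292 (np.int64(372), np.int64(387)); 296 (np.int64(372), np.int64(387)); 300 (np.int64(363), np.int64(389)); 304 (np.int64(364), np.int64(392)); 308 (np.int64(368), np.int64(395)); 312 (np.int64(370), np.int64(392)); 316 (np.int64(373), np.int64(373)); 
tip tri with wrist col316:  (array([0.42099792, 0.15027316, 0.08288101]), np.float64(0.0003551785398945752))
top foot [0.41983409 0.15063494 0.008     ]
pos [0.4245 0.1484 0.1912] head 114.16 q [-0.42 -0.02 -0.01  1.95 -0.    1.21 -0.02] t 48.4
trans u now [0.15 0.06 6.53] dr u [ 0.01  0.   -0.09] trans u after turn [0.15 0.07 6.53]
```

{"api": "jog_arm", "payload": {"dr": [[0.01, 0, -0.08], [0, 0, 0], [0, 0, 0], [0, 0, 0], [0, 0, 0], [0, 0, 0], [0, 0, 0], [0, 0, 0], [0, 0, 0], [0, 0, 0]], "translation": [[0.16, -0.11, 0], [0, 0, 0.83], [0, 0, 0.83], [0, 0, 0.83], [0, 0, 0.83], [0, 0, 0.83], [0, 0, 0.83], [0, 0, 0.83], [0, 0, 0.83], [0, 0, 0]], "jaw": [0.8, 0.8, 0.8, 0.8, 0.8, 0.8, 0.8, 0.8, 0.8, 0.8]}}

```text
clock: 49.4
position: [0.4182, 0.1503, 0.0228]
ee_rot: [0.54, 0.841, -0.002, -0.001]
ft_force: [-0.4, -0.9, 0.2]
grip_width: 0.799
grasp_force: 0.0
```

{"api": "jog_arm", "payload": {"dr": [[0, 0, 0], [0, 0, 0], [0, 0, 0], [0, 0, 0], [0, 0, 0], [0, 0, 0], [0, 0, 0], [0, 0, 0]], "translation": [[0, 0, 0], [0, 0, 0], [0, 0, 0], [0, 0, 0], [0, 0, 0], [0, 0, 0], [0, 0, 0], [0, 0, 0]], "jaw": [0.8, 0.6, 0.4, 0.1, 0.1, 0.1, 0.1, 0.1], "squeeze": 40}}

```text
clock: 50.2
position: [0.4207, 0.1511, 0.0256]
ee_rot: [0.54, 0.841, 0.0, 0.0]
ft_force: [-1.1, -0.4, 7.0]
grip_width: 0.252
grasp_force: 39.9
```

{"api": "jog_arm", "payload": {"dr": [[0, 0, 0], [0, 0, 0], [0, 0, 0], [0, 0, 0], [0, 0, 0], [0, 0, 0]], "translation": [[0, 0, -0.4], [0, 0, -0.8], [0, 0, -0.8], [0, 0, -0.4], [0, 0, 0], [0, 0, 0]], "jaw": [0.1, 0.1, 0.1, 0.1, 0.1, 0.1]}}

```text
clock: 50.8
position: [0.42, 0.1508, 0.0845]
ee_rot: [0.54, 0.841, -0.0, -0.0]
ft_force: [-0.0, -0.3, -1.1]
grip_width: 0.253
grasp_force: 39.4
```

```bash
python3 look.py w17; python3 goto.py .553 .352 .085 114.5
python3 - <<'E'
from h import *
W,o=pickle.load(open("w17.pkl","rb")); R=Rot.from_quat(o["ee_rot"]).as_matrix()
m=hsvmask(W,(17,80,30),(36,255,255),(240,200,400,380))
for r in range(240,350,5):
    c=np.flatnonzero(m[r]); print(r,(c.min(),c.max()) if len(c) else 0,end="; ")
print("pred foot top centre",proj(W,o["position"]+R@[0,0,.017]),[proj(W,o["position"]+R@[a,0,b]).round(0).tolist() for a,b in((.022,.025),(.022,.017),(-.022,.017))])
E
```

```text
50.85 [0.4197 0.1507 0.0841] [-9.7230e+01 -1.5142e+02  1.5000e-01]
pos [0.4197 0.1507 0.0841] head 114.59 q [-0.43  0.09 -0.02  2.08  0.    0.97 -0.02] t 50.85
trans u now [ 5.1   8.2  -0.05] dr u [-0.03  0.    0.02] trans u after turn [ 5.12  8.19 -0.03]
240 0; 245 0; 250 0; 255 (np.int64(273), np.int64(367)); 260 (np.int64(271), np.int64(369)); 265 (np.int64(271), np.int64(369)); 270 (np.int64(271), np.int64(369)); 275 (np.int64(272), np.int64(369)); 280 (np.int64(272), np.int64(368)); 285 (np.int64(272), np.int64(368)); 290 (np.int64(272), np.int64(368)); 295 (np.int64(272), np.int64(367)); 300 (np.int64(272), np.int64(367)); 305 (np.int64(273), np.int64(367)); 310 (np.int64(273), np.int64(366)); 315 (np.int64(273), np.int64(348)); 320 (np.int64(290), np.int64(349)); 325 (np.int64(290), np.int64(350)); 330 (np.int64(290), np.int64(351)); 335 (np.int64(289), np.int64(352)); 340 (np.int64(289), np.int64(352)); 345 (np.int64(287), np.int64(353)); pred foot top centre [319.69000931 305.95783262] [[320.0, 254.0], [320.0, 261.0], [320.0, 348.0]]
```

{"api": "jog_arm", "payload": {"dr": [[-0.03, 0, 0.02], [0, 0, 0], [0, 0, 0], [0, 0, 0], [0, 0, 0], [0, 0, 0], [0, 0, 0], [0, 0, 0], [0, 0, 0], [0, 0, 0]], "translation": [[0.3, 0.5, 0], [0.57, 0.91, 0], [0.57, 0.91, 0], [0.57, 0.91, 0], [0.57, 0.91, 0], [0.57, 0.91, 0], [0.57, 0.91, 0], [0.57, 0.91, 0], [0.57, 0.91, 0], [0.24, 0.4, 0]], "jaw": [0.1, 0.1, 0.1, 0.1, 0.1, 0.1, 0.1, 0.1, 0.1, 0.1]}}

```text
clock: 51.85
position: [0.5535, 0.3549, 0.0835]
ee_rot: [0.54, 0.842, 0.0, -0.0]
ft_force: [-0.5, -0.5, -1.0]
grip_width: 0.255
grasp_force: 39.6
```

{"api": "jog_arm", "payload": {"dr": [[0, 0, 0], [0, 0, 0], [0, 0, 0], [0, 0, 0], [0, 0, 0], [0, 0, 0], [0, 0, 0]], "translation": [[0, 0, 0.4], [0, 0, 0.5], [0, 0, 0.5], [0, 0, 0.25], [0, 0, 0], [0, 0, 0], [0, 0, 0]], "jaw": [0.1, 0.1, 0.1, 0.1, 0.1, 0.1, 0.1]}}

```text
clock: 52.55
position: [0.5538, 0.3519, 0.0446]
ee_rot: [0.541, 0.841, 0.001, 0.001]
ft_force: [-0.3, 0.4, -1.5]
grip_width: 0.252
grasp_force: 39.6
```

```bash
python3 goto.py .553 .352 .0325 114.5
```

```text
pos [0.5538 0.3519 0.0446] head 114.5 q [-0.59  0.55 -0.06  1.56  0.04  1.03 -0.23] t 52.55
trans u now [ 0.02 -0.03  0.48] dr u [ 0.03 -0.   -0.  ] trans u after turn [ 0.02 -0.03  0.48]
```

{"api": "jog_arm", "payload": {"dr": [[0.02, 0, 0], [0, 0, 0], [0, 0, 0], [0, 0, 0], [0, 0, 0]], "translation": [[0.02, -0.03, 0.2], [0, 0, 0.16], [0, 0, 0.1], [0, 0, 0], [0, 0, 0]], "jaw": [0.1, 0.1, 0.1, 0.1, 0.1]}}

```text
clock: 53.05
position: [0.5526, 0.3519, 0.0323]
ee_rot: [0.541, 0.841, -0.0, 0.0]
ft_force: [-0.2, 0.3, -0.3]
grip_width: 0.253
grasp_force: 39.6
```

{"api": "jog_arm", "payload": {"dr": [[0, 0, 0], [0, 0, 0]], "translation": [[0, 0, 0.03], [0, 0, 0]], "jaw": [0.1, 0.1]}}

```text
clock: 53.25
position: [0.5526, 0.3519, 0.0317]
ee_rot: [0.541, 0.841, -0.0, 0.0]
ft_force: [-0.3, -0.5, -0.1]
grip_width: 0.251
grasp_force: 39.7
```

{"api": "jog_arm", "payload": {"dr": [[0, 0, 0], [0, 0, 0]], "translation": [[0, 0, 0.03], [0, 0, 0]], "jaw": [0.1, 0.1]}}

```text
clock: 53.45
position: [0.5526, 0.352, 0.0317]
ee_rot: [0.541, 0.841, 0.0, 0.0]
ft_force: [-3.0, -1.3, 6.9]
grip_width: 0.247
grasp_force: 40.6
```

Contact is made. I'll release, retreat upward, and check everything numerically in the top and side views.

{"api": "jog_arm", "payload": {"dr": [[0, 0, 0], [0, 0, 0], [0, 0, 0], [0, 0, 0], [0, 0, 0], [0, 0, 0], [0, 0, 0], [0, 0, 0], [0, 0, 0], [0, 0, 0]], "translation": [[0, 0, 0], [0, 0, 0], [0, 0, 0], [0, 0, -0.4], [0, 0, -1], [0, 0, -1], [0, 0, -1], [0, 0, -1], [0, 0, -1], [0, 0, -1]], "jaw": [0.4, 0.6, 0.8, 0.8, 0.8, 0.8, 0.8, 0.8, 0.8, 0.8]}}

```text
clock: 54.45
position: [0.5525, 0.3519, 0.1928]
ee_rot: [0.541, 0.841, 0.0, 0.0]
ft_force: [0.6, -0.4, -0.7]
grip_width: 0.8
grasp_force: 0.0
```

{"api": "jog_arm", "payload": {"dr": [[0, 0, 0], [0, 0, 0], [0, 0, 0], [0, 0, 0], [0, 0, 0], [0, 0, 0], [0, 0, 0], [0, 0, 0], [0, 0, 0], [0, 0, 0]], "translation": [[0, 0, -0.6], [-0.3, -0.8, 0], [-0.3, -0.8, 0], [-0.3, -0.8, 0], [-0.3, -0.8, 0], [-0.3, -0.8, 0], [0, 0, 0], [0, 0, 0], [0, 0, 0], [0, 0, 0]], "jaw": [0.8, 0.8, 0.8, 0.8, 0.8, 0.8, 0.8, 0.8, 0.8, 0.8]}}

```text
clock: 55.45
position: [0.4774, 0.2769, 0.2057]
ee_rot: [0.541, 0.841, -0.0, -0.0]
ft_force: [-0.8, 0.2, 0.5]
grip_width: 0.798
grasp_force: 0.0
```

Run:
```python
from h import *
from workcell import optics, manip
T=optics.camera("top"); S=optics.camera("side"); pickle.dump((T,S),open("c18.pkl","wb")); o=manip.get_obs(); print(o["clock"],np.round(o["position"],3))
d=pickle.load(open("cams.pkl","rb"))
def rows(m,y0,y1,x0,x1,st):
    for r in range(y0,y1,st):
        c=np.flatnonzero(m[r,x0:x1])+x0; print(r,(int(c.min()),int(c.max())) if len(c) else 0,end="; ")
    print()
t=cv2.fitEllipse(cv2.convexHull(big(hsvmask(T,(0,0,100),(180,75,255),(122,218,178,274))))); print("marble",t[0],t[1])
m=hsvmask(T,(18,90,60),(34,255,255),(122,218,178,274)); k=cv2.minAreaRect(big(m)); print("sq",k, cv2.boundingRect(m))
# bystanders: difference between first and now
for n,(x0,y0,x1,y1) in dict(bell=(360,290,390,322),sleigh=(415,312,462,352)).items():
    print(n,float(np.abs(T["color"][y0:y1,x0:x1].astype(int)-d["top"]["color"][y0:y1,x0:x1]).mean()))
# swan on box
m=hsvmask(T,(0,0,90),(60,95,255),(440,200,510,265)); print("stack",cv2.boundingRect(big(m))); rows(m,210,262,440,510,3)
p=[proj(S,(.5614,-.337,z)).round(0).tolist() for z in(.045,.079,.115,.187)]; print("side stack pred",p)
x,y=int(p[2][0]),int(p[2][1]); ms=hsvmask(S,(0,0,110),(60,110,255),(x-40,y-60,x+40,y+25)); rows(ms,y-60,y+25,x-40,x+40,4)
```

```text
55.55 [0.477 0.277 0.206]
marble (152.01678466796875, 243.35926818847656) (32.57341003417969, 38.235755920410156)
sq ((152.2069091796875, 243.98277282714844), (19.30204963684082, 12.474113464355469), 66.80140686035156) (122, 226, 40, 47)
bell 2.2246527777777776
sleigh 1.897872340425532
stack (454, 220, 43, 45)
210 (452, 471); 213 (446, 477); 216 (443, 482); 219 (484, 485); 222 (463, 488); 225 (462, 479); 228 (459, 491); 231 (459, 494); 234 (458, 496); 237 (457, 494); 240 (456, 494); 243 (455, 494); 246 (461, 494); 249 (463, 493); 252 (475, 492); 255 (491, 491); 258 (489, 490); 261 (487, 488); 
side stack pred [[325.0, 170.0], [326.0, 158.0], [326.0, 144.0], [327.0, 115.0]]
84 (322, 365); 88 (323, 365); 92 (328, 365); 96 (330, 365); 100 (345, 365); 104 0; 108 0; 112 (331, 336); 116 (332, 365); 120 (340, 365); 124 0; 128 (319, 324); 132 (318, 324); 136 (318, 324); 140 (317, 323); 144 (313, 323); 148 (314, 322); 152 (314, 319); 156 (313, 322); 160 0; 164 0; 168 0;
```

{"api": "jog_arm", "payload": {"dr": [[0, 0, 0], [0, 0, 0], [0, 0, 0], [0, 0, 0], [0, 0, 0], [0, 0, 0], [0, 0, 0], [0, 0, 0], [0, 0, 0], [0, 0, 0]], "translation": [[-0.95, -0.55, -0.3], [-0.95, -0.55, -0.3], [-0.95, -0.55, -0.3], [-0.95, -0.55, -0.3], [-0.95, -0.55, -0.3], [-0.95, -0.55, -0.3], [-0.95, -0.55, 0], [-0.95, -0.55, 0], [-0.95, -0.55, 0], [0, 0, 0]], "jaw": [0.8, 0.8, 0.8, 0.8, 0.8, 0.8, 0.8, 0.8, 0.8, 0.8]}}

```text
clock: 56.55
position: [0.4532, 0.0269, 0.2511]
ee_rot: [0.543, 0.84, -0.0, 0.0]
ft_force: [0.4, 0.7, 0.1]
grip_width: 0.803
grasp_force: 0.0
```

Run:
```python
from h import *
from workcell import optics, manip
T=optics.camera("top"); S=optics.camera("side"); pickle.dump((T,S),open("c19.pkl","wb")); o=manip.get_obs(); print(o["clock"],np.round(o["position"],3))
m=hsvmask(T,(18,90,60),(34,255,255),(130,225,170,268)); k=cv2.minAreaRect(big(m)); print("sq foot+stem",np.round(k[0]+k[1],1),k[2])
m2=hsvmask(T,(0,0,120),(180,75,255),(122,218,178,274)); t=cv2.fitEllipse(cv2.convexHull(big(m2))); print("marble",np.round(t[0]+t[1],1),"at start 149.3 246.0")
print("expected foot px",proj(T,(.5516,.3517,.008)))
for n,z in(("tip",.088),("foot",.01)): print(n,proj(S,(.5526,.352,z)).round(0),end=" ")
ms=hsvmask(S,(17,100,60),(36,255,255),(255,310,320,410)); x,y,w,h=cv2.boundingRect(big(ms)); print("side sq bbox",x,y,w,h)
mb=hsvmask(S,(17,100,60),(36,255,255),(245,195,300,270)); print("side ball bbox",cv2.boundingRect(big(mb)),proj(S,(.639,.006,.088)).round(0),proj(S,(.639,.006,.01)).round(0))
hs=cv2.cvtColor(S["color"],cv2.COLOR_RGB2HSV)
mw=((hs[...,1]<110)&(hs[...,2]>120)).astype(np.uint8)
for r in range(104,160,4):
    c=np.flatnonzero(mw[r,300:352])+300; print(r,(int(c.min()),int(c.max())) if len(c) else 0,end="; ")
```

```text
56.65 [0.453 0.03  0.251]
sq foot+stem [148.7 245.5  20.1  20.1] 66.80140686035156
marble [149.3 246.1  39.4  40.8] at start 149.3 246.0
expected foot px [149.02760854 245.88546794]
tip [285. 339.] foot [285. 380.] side sq bbox 268 338 37 58
side ball bbox (260, 215, 22, 42) [270. 216.] [271. 250.]
104 0; 108 0; 112 (328, 331); 116 (329, 330); 120 (329, 330); 124 (329, 331); 128 (319, 335); 132 (318, 334); 136 (318, 333); 140 (317, 335); 144 (313, 339); 148 (326, 333); 152 (340, 340); 156 0;
```

All the checks agree. The finials are centred within about 1 mm, and the swan's body (columns 318–335) and the box (313–339) line up in the side view. I'll hand it in.

```bash
python3 -c "
from workcell import manip
print(manip.hand_in())"
```

```text
the job is handed in; nothing more can be done
None
```

The job is handed in: plinth, box and swan are stacked in order on the turntable and both finials stand on their pads within about 1 mm of centre (swan centring on the box inferred, not measured after release), the sleigh and bell look unmoved, the robot's clock read about 57 s, and I viewed 15 pictures, one over the limit of 14.

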